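# Pack and wedge a sagging rail for tacking

### The arm

A 6-joint arm with a two-finger parallel gripper is mounted at the origin on the work surface. World frame = base frame: x ahead of the robot, y to its left, z up, the work surface at z = 0. Lengths are in m, angles in rad, forces in N, time in s.
With the tool pointing down it reaches from about 0.225 to 0.875 m from the base axis. Payload 3.4 kg.
Tool frame: the origin (TCP) lies between the finger pads; the fingertips stand 19 mm ahead of it and the grasp point (between the pads) is the TCP (manip.tip_reach is the distance from the TCP to the fingertips, in m); z points along the fingers, x is the direction in which the jaws open and shut, and the axes are right-handed (so a half turn about z gives the same grasp; the last joint's range is limited). The gripper opens to 85 mm and grips with 20 to 120 N. Pads are 22 mm wide; open, the fingers measure 114 mm over their backs; the gripper's body (76 mm by 85 mm) begins 54 mm behind the grasp point. The pads swing forward as they close: fully open they stand 13 mm farther back than shut.
Start: joints at [1.077, 0.276, 1.505, -0, 1.361, -0.121], TCP at [0.209, 0.536, 0.25] pointing down, gripper open.
Joint ranges: [-2.89, 2.89], [-0.75, 2.08], [0.22, 2.7], [-1.18, 4.32], [0.11, 2.71], [-2.7, 2.7]. Speed limits (rad/s): [2.57, 2.57, 3.14, 3.14, 3.14, 3.14].

### API

Orientations are given as a unit quaternion [w, x, y, z].
In Python, from rig import manip gives the robot as it stands.
- The arm moves only by the tool send_rows, never from a script. Its arguments are lists of equal length, an entry for each row: "delta_pos": the shift along the tool's x, y, z normalised to -1 to 1, where 1 is 40 cm, a list of three; "angular": the turn, a rotation vector about the tool's x, y, z normalised to -1 to 1, where 1 is 0.08 rad, a list of three. A call has 1 to 5 rows; each row shifts and turns the commanded pose from where the row before left it, along the tool's axes as they then stand; what a row does not reach is not made up. A row lasts 1/12 s, in which the tool goes at most 41.7 mm and 7.16 degrees, less where a joint would pass 70% of its speed; a pose out of reach is approached as far as the arm can. A call with a number of a shift or a turn outside -1 to 1 is refused whole. A call with a gripper value outside its range is refused whole. "hand" is the finger opening in mm, from 0 to 85.4, set as the call begins (left out, the last holds). The fingers move at their own pace and stop on an object; "squeeze" is the grip in N (left out, the last holds). Time passes only in rows, so rows that do not move let the fingers close. It gives the time, the measured TCP pose, the force and the opening at its end, in the units of the state.
- manip.get_state(): the state, without advancing time (a new reading comes with each control period).
- manip.get_image(name): name is "side" or "top" or "wrist"; returns the picture (420x560x3 uint8, blue, green, red); there is no depth.
- manip.calibration(name): a dict with "fx", "fy", "cx", "cy" (pixels), "camera_from_world" (4x4, takes a point from world to camera coordinates). Camera axes: x right, y up, looking along -z (the intrinsics and any distortion apply to the point x, -y, -z); pixel columns grow to the right and rows downward; lengths in m; the calibration is good to about 2 mm. A picture is of the moment at which its call begins: read the wrist's pose just before it. calibration takes no time and is no camera call; for the wrist camera it gives the pose at the moment of the call.
- manip.sign_off(): hands the job in, once; it reports no verdict.
The state is a dict: "clock": time; "qpos": joint angles; "qd": joint speeds; "effort": joint torques, N m; "position": TCP position; "ee_rot": TCP orientation; "contact_force": force on the tool from outside, world axes, zero at the start; "moment": the same for the moment, N m; "width": finger opening in m.
Only numpy, scipy, OpenCV 4.12 (cv2) and the standard library are available. Lean on these libraries where they do the work, as an engineer would, in place of code of your own. Each camera call takes 0.05 s, during which the arm holds its last target.

### The job

The rail of this leg frame must be supported from below before its free end is tacked. Slide the jig's stop by its orange grip fully to the end of its track, so that it stands behind the packing bar; then lay aluminium packers flat on the bar, one on another, each pushed in under the rail against the stop, until the gap left is small enough for the brass wedge (leave spare packers on the bench), and push the wedge, thin end first, in on top of them until you feel it bear firmly against the rail, without jacking the rail up. Finish while still gripping the wedge and keeping it pushed tight for the welder; leave everything else on the bench alone.

Things in the scene. Friction and masses are not known exactly. Their poses are not given: they have to be found in the camera images.
- jig: Grey base plate of the welding jig, 12 mm thick, fixed. Origin: on the bench straight below the middle of the rail's front edge. x: level, the way packers and wedge are pushed in; y: along the rail to its free end; z up. In mm: plate x -40..160, y -230..170; two red-brown legs 30 x 30, 170 high, at x 0..30, y -190 and 130, in blue clamp sockets (x -11..41, 56 along y, 48 high).
- bar_top (a point): Point on the flat top of the steel packing bar, 20 mm above the bench, straight below rail_edge. The bar is 36 mm wide and runs along the jig's x from -90 to 78 mm, centred on y = 0. The height of rail_edge above this point is the gap to fill: 13 to 23 mm, different every time.
- rail_edge (a point): Middle of the lower front edge of the rail, straight above bar_top, where the wedge will bear.
- rail: The rail: red-brown primed level square tube with bare ends, 30 x 30 mm, 288 mm long, along the jig's y, at jig x 0..30 mm. Tacked to the leg at jig y = -175 mm, where its origin lies on the lower front edge; free at the other end. Above the bar it gives upwards like a stiff spring, about 10 N per mm; raised more than 3 mm it counts as jacked up.
- stop (a joint): Travel of the sliding stop along the jig's -y, in m: 0 parked, 0.12 at the end stop (red block), where the stop is centred behind the packing bar. Friction about 2 N.
- stop_grip (a point): Middle of the stop's upright orange grip: cylinder 22 mm across, 34 mm tall, centre 77 mm above the bench, at jig x = 122 mm behind the rail. The stop's steel block is 50 mm wide (y), 15 to 61 mm above the bench; its face is at jig x = 80 mm, so a packer pushed against it has its centre at x = 0 and sticks out 80 mm in front of the rail.
- packer_a_mid (a point): Centre (3 mm above its underside) of one of three equal aluminium packers: flat strip 160 (x) x 40 (y) x 6 (z) mm, 0.10 kg, lying on the bench. One or two are needed.
- packer_b_mid (a point): Centre (3 mm above its underside) of one of three equal aluminium packers: flat strip 160 (x) x 40 (y) x 6 (z) mm, 0.10 kg, lying on the bench. One or two are needed.
- packer_c_mid (a point): Centre (3 mm above its underside) of one of three equal aluminium packers: flat strip 160 (x) x 40 (y) x 6 (z) mm, 0.10 kg, lying on the bench. One or two are needed.
- wedge_mid (a point): Middle of the brass-coloured wedge, 6 mm above its flat underside: 150 mm long, 40 mm wide (y), 0.2 kg; x points to its thin end. Thickness 2.5 mm at the thin end, 12.25 here, 22 at the thick end; it balances about 20 mm behind here. The thin end meets the stop when 80 mm past rail_edge (12.9 mm thick there): if still loose then, one more packer is needed.
- offcut_long: Bystander, to be left alone: square tube offcut, 30 x 30 x 110 mm. Origin at its underside.
- offcut_short: Bystander, to be left alone: square tube offcut, 30 x 30 x 60 mm. Origin at its underside.
- wire_brush: Bystander, to be left alone: brush with a wooden handle, lying down, 200 mm. Origin at its underside.
- hammer: Bystander, to be left alone: hammer, lying down, 260 mm. Origin at its underside.
- spray_can: Bystander, to be left alone: upright spray can, diameter 54, height 170 mm. Origin at its underside.
- nut_tin: Bystander, to be left alone: small open steel tin, diameter 72, height 55 mm. Origin at its underside.
- try_square: Bystander, to be left alone: try square lying flat: wooden stock 120 x 24 x 18, steel blade 170 mm. Origin at its underside.
- magnet_square: Bystander, to be left alone: red magnetic welding block standing on edge, 90 x 16 x 90 mm. Origin at its underside.
- wedge: The same wedge as wedge_mid; this origin lies at its underside, straight below wedge_mid.
Things that resemble listed ones, but are neither listed nor needed, are in the scene too. What is shaped like the part that bears packer_a_mid but black or pink is not meant.

How it is judged:
By the outcome, as a careful person would: the job done as asked, in the order asked, and still so for the second after the job is handed in, while the arm keeps its last pose, push and grip.
It also fails if it takes over 72 s, if anything falls off the work surface, if the arm or the gripper's body presses on something with over 40 N, if the wrist force passes 120 N, or if a joint passes its speed limit or range.

## Working session

There is one attempt and no reset: what is moved stays moved. The work goes in short steps, Python scripts to look and compute and a tool call to move; the robot and the scene stay as the last step left them, time stands still between calls to the robot, and variables do not carry over. Pictures are saved under pics/ and viewed, and the job is handed in when it is done.

Besides the shell and the picture viewer there is one more tool, called after "Emit:" as name(argument=value, ...), one argument or row to a line, values as JSON. send_rows: Moves the arm, as the interface text tells. Scaled input: -1 to 1 covers 40 cm each way for a shift and 0.08 rad each way for a turn. Its arguments: {"type":"object","properties":{"delta_pos":{"type":"array","items":{"type":"array","items":{"type":"number"}}},"angular":{"type":"array","items":{"type":"array","items":{"type":"number"}}},"hand":{"type":"number"},"squeeze":{"type":"number"}},"required":["delta_pos","angular"]}

```bash
ls; mkdir -p pics
python3 - <<'E'
from rig import manip
import cv2,json
print(manip.get_state())
for n in ["side","top","wrist"]:
    c=manip.calibration(n); print(n,c)
    cv2.imwrite(f"pics/{n}0.png",manip.get_image(n))
E
```

```text
pics
{'clock': 0.0, 'qpos': array([ 1.07700602e+00,  2.76609362e-01,  1.50614017e+00,  5.93393492e-06,
        1.36068208e+00, -1.21015547e-01]), 'qd': array([-5.32614301e-05, -5.87836073e-05,  7.60281152e-04, -3.13275632e-04,
        1.25792954e-03, -3.15127672e-04]), 'effort': array([-2.88664320e-03, -4.16776192e+01, -2.45808059e+01, -3.94244071e-04,
        1.12857428e-02, -2.05901536e-06]), 'position': array([0.20919331, 0.53507049, 0.24942867]), 'ee_rot': array([ 4.20383559e-04,  8.25893765e-01,  5.63825012e-01, -8.17755699e-04]), 'contact_force': array([ 0.37507558, -0.08167322,  0.48682559]), 'moment': array([ 0.01152749, -0.04593755, -0.04291205]), 'width': 0.08569115423726148}
side {'fx': 457.67193387134625, 'fy': 457.67193387134625, 'cx': 280.85615097654386, 'cy': 211.77190004208356, 'camera_from_world': array([[ 0.9299167 , -0.36709311,  0.02230645, -0.46092931],
       [ 0.17272011,  0.48947146,  0.85474292, -0.18761829],
       [-0.3246886 , -0.79098694,  0.51857205, -1.26571086],
       [ 0.        ,  0.        ,  0.        ,  1.        ]])}
top {'fx': 414.7693647247303
[... 212 characters left out ...]
.77551123e-02,  8.97277408e-02,
        -5.19975511e-01],
       [-8.97279630e-02, -7.85721452e-04,  9.95966001e-01,
        -1.19410094e+00],
       [ 0.00000000e+00,  0.00000000e+00,  0.00000000e+00,
         1.00000000e+00]])}
wrist {'fx': 362.0323918131591, 'fy': 362.0323918131591, 'cx': 281.0735354138663, 'cy': 207.98132589073705, 'camera_from_world': array([[ 3.64416951e-01,  9.31235798e-01, -4.16856096e-04,
        -5.74426735e-01],
       [-8.94439027e-01,  3.49892751e-01, -2.78484990e-01,
         3.60444768e-02],
       [-2.59189337e-01,  1.01857503e-01,  9.60440491e-01,
        -3.78052557e-01],
       [ 0.00000000e+00,  0.00000000e+00,  0.00000000e+00,
         1.00000000e+00]])}
```

View pics/side0.png

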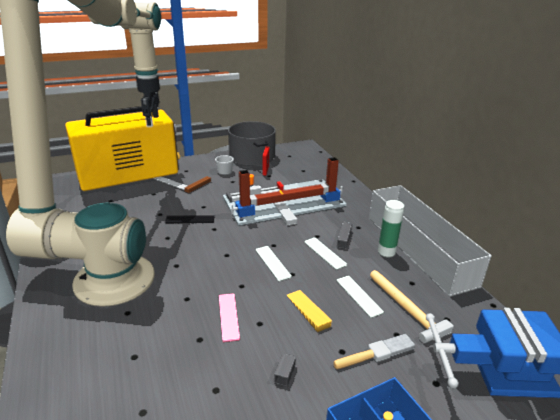

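View pics/top0.png

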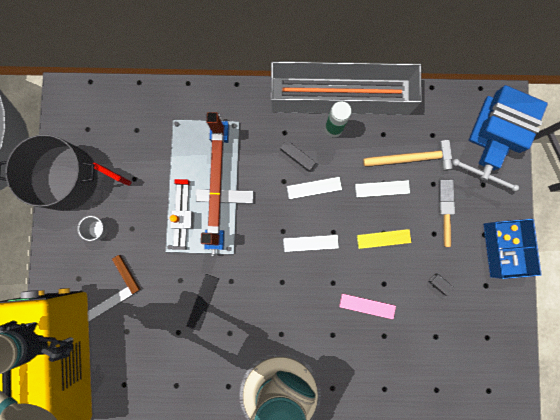

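View pics/wrist0.png

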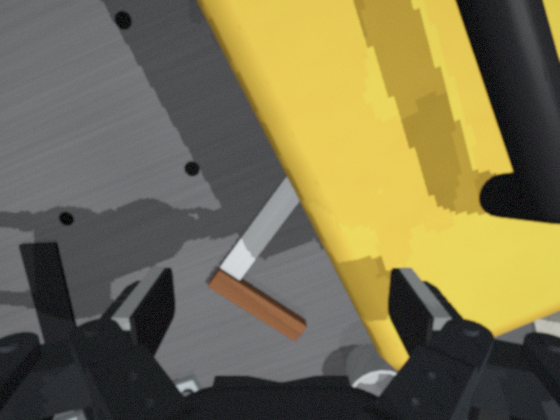

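The top view shows the jig at about (205,188). Its bar points right, and the orange grip is at (175,218) with the red end block at (181,182). Three whitish packers are at (314,188), (382,188) and (310,243), the yellow wedge at (384,239), and the pink and black lookalikes at (368,306) and (203,300). Next I'll measure these.

```bash
cat > h.py <<'E'
import numpy as np,cv2
from rig import manip
def ray(c,u,v):
    M=c["camera_from_world"];R=M[:3,:3];t=M[:3,3]
    o=-R.T@t; d=R.T@np.array([(u-c["cx"])/c["fx"],-(v-c["cy"])/c["fy"],-1.0]); return o,d/np.linalg.norm(d)
def onz(c,u,v,z):
    o,d=ray(c,u,v); return o+d*(z-o[2])/d[2]
def proj(c,p):
    q=c["camera_from_world"][:3,:3]@np.array(p)+c["camera_from_world"][:3,3]
    return np.array([c["cx"]+c["fx"]*q[0]/-q[2],c["cy"]+c["fy"]*q[1]/q[2]])
def tri(a,b):
    (o1,d1),(o2,d2)=a,b
    s=np.linalg.lstsq(np.array([d1,-d2]).T,o2-o1,rcond=None)[0]
    p,q=o1+s[0]*d1,o2+s[1]*d2; return (p+q)/2,np.linalg.norm(p-q)
def rects(im,mask,amin=150):
    out=[]
    for k in cv2.findContours(mask,cv2.RETR_EXTERNAL,cv2.CHAIN_APPROX_NONE)[0]:
        if cv2.contourArea(k)>amin: out.append(cv2.minAreaRect(k))
    return out
E
python3 - <<'E'
from h import *
im=cv2.imread("pics/top0.png");c=manip.calibration("top")
hsv=cv2.cvtColor(im,cv2.COLOR_BGR2HSV)
white=((hsv[...,1]<40)&(hsv[...,2]>190)).astype(np.uint8)*255
yel=cv2.inRange(hsv,(20,120,120),(35,255,255))
org=cv2.inRange(hsv,(8,170,150),(22,255,255))
for n,m,z in(("white",white,.006),("yel",yel,.015),("org",org,.094)):
    for r in rects(im,m,30):
        b=cv2.boxPoints(r); W=np.array([onz(c,*p,z)[:2] for p in b])
        print(n,np.round(r[0],1),"ctr",np.round(W.mean(0),4),"edges",np.round([np.linalg.norm(W[1]-W[0]),np.linalg.norm(W[2]-W[1])],3),np.round((W[1]-W[0]),3),np.round((W[2]-W[1]),3))
cv2.imwrite("pics/c1.png",cv2.resize(im[100:270,160:300],None,fx=4.5,fy=3.5*4.5/4.5,interpolation=cv2.INTER_CUBIC)[:600])
cv2.imwrite("pics/c2.png",cv2.resize(im[160:330,270:430],None,fx=3.5,fy=3.5,interpolation=cv2.INTER_CUBIC))
s=cv2.imread("pics/side0.png")
cv2.imwrite("pics/c3.png",cv2.resize(s[140:340,215:400],None,fx=3,fy=3,interpolation=cv2.INTER_CUBIC))
E
```

```text
white [248.7 391.9] ctr [0.0068 0.0891] edges [0.121 0.045] [ 0.117 -0.03 ] [-0.011 -0.043]
white [123.8 293.6] ctr [0.278  0.4614] edges [0.036 0.026] [ 0.017 -0.032] [-0.023 -0.013]
white [226.5 249. ] ctr [0.4133 0.1648] edges [0.038 0.024] [ 0.001 -0.038] [-0.024 -0.001]
white [310.5 242.9] ctr [ 0.4357 -0.083 ] edges [0.162 0.039] [ 0.013 -0.161] [-0.039 -0.003]
white [ 90. 228.] ctr [0.4682 0.5716] edges [0.071 0.071] [ 0.001 -0.071] [-0.071 -0.004]
white [231.8 218.5] ctr [0.5041 0.1517] edges [0.093 0.016] [ 0.093 -0.001] [-0.    -0.016]
white [447.5 207.5] ctr [ 0.5483 -0.4904] edges [0.039 0.033] [ 0.001 -0.039] [-0.033  0.001]
white [446.5 190. ] ctr [ 0.601  -0.4884] edges [0.033 0.06 ] [ 0.001 -0.033] [-0.06   0.001]
white [382.1 188.3] ctr [ 0.6027 -0.2955] edges [0.162 0.04 ] [ 0.015 -0.161] [-0.04  -0.002]
white [313.8 187.5] ctr [ 0.6015 -0.0911] edges [0.161 0.04 ] [ 0.031 -0.158] [-0.039 -0.007]
white [487.3 171.4] ctr [ 0.6597 -0.6117] edges [0.04  0.204] [ 0.036 -0.018] [-0.088 -0.184]
white [549.  280.8] ctr [ 0.3491 -0.7845] edges [0.08  0.804] [ 0.004 -0.08 ] 
[... 859 characters left out ...]
 ] ctr [0.2046 0.7411] edges [0.142 0.102] [ 0.003 -0.142] [-0.102 -0.007]
yel [ 63.5 291. ] ctr [0.2833 0.6335] edges [0.026 0.011] [ 0.    -0.026] [-0.011 -0.001]
yel [383.7 238.6] ctr [ 0.452  -0.2975] edges [0.157 0.041] [ 0.021 -0.155] [-0.041 -0.004]
org [ 23. 383.] ctr [0.048 0.685] edges [0.021 0.098] [ 0.    -0.021] [-0.098 -0.007]
org [ 47.6 382.4] ctr [0.0508 0.6195] edges [0.011 0.148] [ 0.001 -0.011] [-0.147 -0.018]
org [ 31.8 309.1] ctr [0.242  0.6757] edges [0.075 0.16 ] [ 0.063 -0.04 ] [-0.087 -0.134]
org [124.7 274. ] ctr [0.3403 0.4291] edges [0.018 0.108] [ 0.009 -0.016] [-0.092 -0.058]
org [341.5  90.1] ctr [ 0.8685 -0.1599] edges [0.01  0.333] [0.01 0.  ] [ 0.    -0.333]
```

View pics/c1.png

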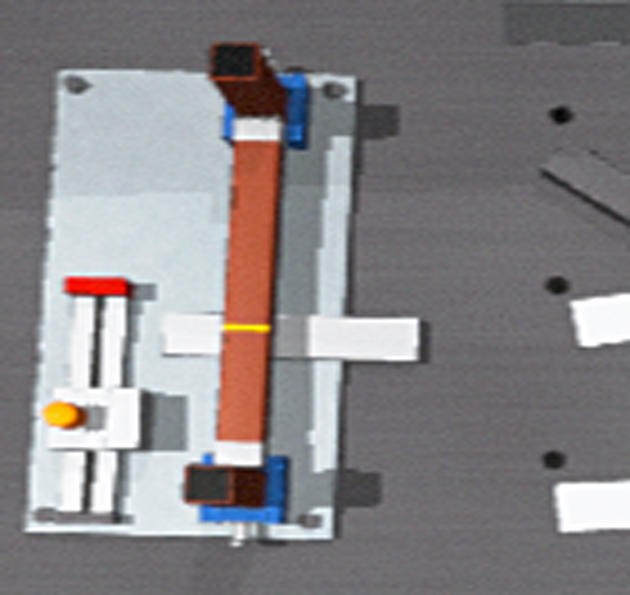

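View pics/c2.png

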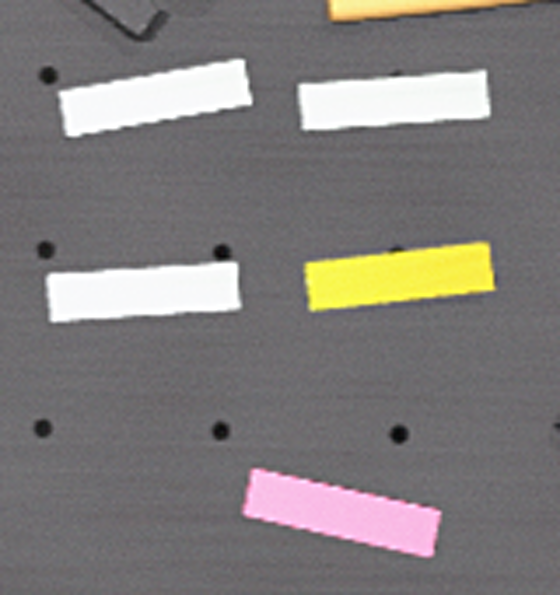

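View pics/c3.png

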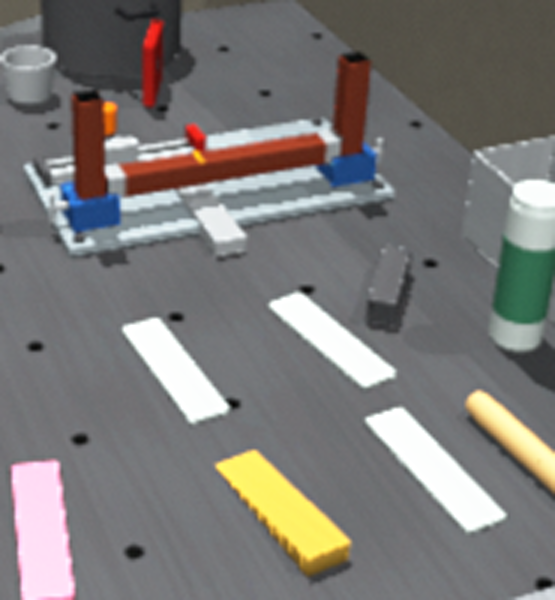

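Run:
```python
from h import *
im=cv2.imread("pics/top0.png");c=manip.calibration("top");s=manip.calibration("side")
f=lambda x,y:(160+(x+.5)/4.5-.5,100+(y+.5)/3.5-.5)
g=lambda x,y:(215+(x+.5)/3-.5,140+(y+.5)/3-.5)
P=np.array([onz(c,*f(*p),.012)[:2] for p in [(58,70),(27,528),(333,538),(356,75)]])
print(P)
# jig coords corners: TL = x160,y-230 ; BL x160,y170; BR x-40,y170; TR x-40,y-230
J=np.array([(160,-230),(160,170),(-40,170),(-40,-230)])/1000
A=cv2.estimateAffinePartial2D(J,P)[0];
a=np.arctan2(A[1,0],A[0,0]);print("scale",np.hypot(A[0,0],A[1,0]),"ang",np.degrees(a),"org",A[:,2])
R=np.array([[np.cos(a),-np.sin(a)],[np.sin(a),np.cos(a)]]); o=P.mean(0)-R@J.mean(0); print("jig o",o)
print("resid",np.round(P-(J@R.T+o),4))
# orange grip: two-view
im2=cv2.imread("pics/side0.png")
t=onz(c,*f(62,415),.094);print("grip top", t, "jig",R.T@(t[:2]-o))
b=R@np.array([.122,.12])+o; print("grip expected",b)
# rail mark
t=onz(c,*f(246,327),.07);print("mark z70", t,"jig",R.T@(t[:2]-o))
print("bar end",[R.T@(onz(c,*f(*p),.02)[:2]-o) for p in((418,319),(417,361))])
# rail heights: top front/back edge in side view vs z
p=R@np.array([0,0])+o
for z in(.033,.038,.043): print(z,proj(s,[*p,z]),proj(s,[*p,z+.03]),proj(c,[*p,z]))
print(proj(s,[*p,.02]))
st=manip.get_state();print(st["position"])
```

```text
[[0.79995456 0.33883749]
 [0.40569896 0.34281162]
 [0.40089068 0.14280561]
 [0.79913656 0.13852266]]
scale 0.9927236116947257 ang 89.36106156973999 org [0.57097612 0.18151673]
jig o [0.57075298 0.18108261]
resid [[-0.0026  0.0003]
 [ 0.0032 -0.0002]
 [ 0.0006 -0.0002]
 [-0.0012  0.    ]]
grip top [0.49514873 0.30245405 0.094     ] jig [0.1205208 0.076953 ]
grip expected [0.4521209  0.30441319]
mark z70 [0.57043269 0.1957964  0.07      ] jig [0.0147093  0.00048435]
bar end [array([-0.08969652, -0.01636527]), array([-0.09029536,  0.01935378])]
0.033 [282.04167656 203.70361314] [282.24961471 196.10798216] [221.33629024 194.80749435]
0.038 [282.07604757 202.44809791] [282.28467455 194.82730548] [221.09082072 194.5764436 ]
0.043 [282.11053197 201.18844087] [282.31985119 193.54236177] [220.84331833 194.34347939]
[281.95283858 206.94871512]
[0.20926443 0.53518352 0.24964489]
```

```bash
cat > plan.py <<'E'
import sys
from h import *
from scipy.spatial.transform import Rotation as Ro
def plan(tx,ty,tz,yaw,n,start=None):
    st=manip.get_state(); q=st["ee_rot"]; R=Ro.from_quat([q[1],q[2],q[3],q[0]]).as_matrix(); p=st["position"]
    yw=np.radians(yaw); X=np.array([np.cos(yw),np.sin(yw),0]); Z=np.array([0,0,-1.]); T=np.array([X,np.cross(Z,X),Z]).T
    w=Ro.from_matrix(R.T@T).as_rotvec()
    print("pos",np.round(p,4),"yaw",round(np.degrees(np.arctan2(R[1,0],R[0,0])),2),"F",np.round(st["contact_force"],1),"w",round(st["width"],4),"clk",round(st["clock"],2))
    d=(np.array([tx,ty,tz])-p)
    print("dist",np.round(d,4),"turn",np.round(w/.08,2))
    rows=[];C=R.copy()
    for i in range(n):
        rows.append(np.round(C.T@(d/n)/.4,3).tolist()); C=C@Ro.from_rotvec(w/n).as_matrix()
    for i in range(0,n,5): print(rows[i:i+5], (w/n/.08).round(2).tolist())
if __name__=="__main__":
    a=[float(v) for v in sys.argv[1:]]; plan(*a[:4],int(a[4]))
E
python3 plan.py 0.4955 0.3025 0.18 -0.6 16
```

```text
pos [0.2093 0.5352 0.2496] yaw 68.64 F [-0.8  0.1 -0. ] w 0.0855 clk 0.15
dist [ 0.2862 -0.2327 -0.0696] turn [1.000e-02 2.000e-02 1.511e+01]
[[-0.018, 0.055, 0.011], [-0.013, 0.056, 0.011], [-0.009, 0.057, 0.011], [-0.005, 0.057, 0.011], [-0.0, 0.058, 0.011]] [0.0, 0.0, 0.94]
[[0.004, 0.058, 0.011], [0.008, 0.057, 0.011], [0.013, 0.056, 0.011], [0.017, 0.055, 0.011], [0.021, 0.054, 0.011]] [0.0, 0.0, 0.94]
[[0.025, 0.052, 0.011], [0.029, 0.05, 0.011], [0.032, 0.048, 0.011], [0.036, 0.045, 0.011], [0.039, 0.042, 0.011]] [0.0, 0.0, 0.94]
[[0.042, 0.039, 0.011]] [0.0, 0.0, 0.94]
```

Emit:
send_rows(
  delta_pos=[
    [-0.018,0.055,0.011],
    [-0.013,0.056,0.011],
    [-0.009,0.057,0.011],
    [-0.005,0.057,0.011],
    [0,0.058,0.011],
  ],
  angular=[
    [0,0,0.94],
    [0,0,0.94],
    [0,0,0.94],
    [0,0,0.94],
    [0,0,0.94],
  ],
)

```text
clock: 0.57
position: [0.2995, 0.4621, 0.2278]
ee_rot: [0.0, 0.917, 0.398, -0.0]
contact_force: [-0.1, 0.6, -0.0]
width: 0.0855
```

Emit:
send_rows(
  delta_pos=[
    [0.004,0.058,0.011],
    [0.008,0.057,0.011],
    [0.013,0.056,0.011],
    [0.017,0.055,0.011],
    [0.021,0.054,0.011],
  ],
  angular=[
    [0,0,0.94],
    [0,0,0.94],
    [0,0,0.94],
    [0,0,0.94],
    [0,0,0.94],
  ],
)

```text
clock: 0.98
position: [0.3896, 0.3896, 0.2058]
ee_rot: [0.0, 0.976, 0.219, -0.0]
contact_force: [-0.1, 0.4, 0.1]
width: 0.0853
```

Emit:
send_rows(
  delta_pos=[
    [0.025,0.052,0.011],
    [0.029,0.05,0.011],
    [0.032,0.048,0.011],
    [0.036,0.045,0.011],
    [0.039,0.042,0.011],
  ],
  angular=[
    [0,0,0.94],
    [0,0,0.94],
    [0,0,0.94],
    [0,0,0.94],
    [0,0,0.94],
  ],
)

```text
clock: 1.4
position: [0.4794, 0.3173, 0.1838]
ee_rot: [0.0, 0.999, 0.033, -0.0]
contact_force: [-0.2, -0.1, 0.2]
width: 0.0855
```

```bash
python3 plan.py 0.4955 0.3025 0.15 -0.6 2
python3 - <<'E'
from h import *
c=manip.calibration("wrist"); im=manip.get_image("wrist"); cv2.imwrite("pics/w1.png",im)
np.save("pics/w1.npy",c["camera_from_world"]); print(proj(c,[.4955,.3025,.094]))
E
```

```text
pos [0.4794 0.3173 0.1838] yaw 3.79 F [-0.2 -0.1  0.2] w 0.0855 clk 1.4
dist [ 0.0161 -0.0148 -0.0338] turn [0.   0.01 0.96]
[[0.019, 0.02, 0.042], [0.02, 0.019, 0.042]] [0.0, 0.0, 0.48]
[304.69110471 245.58810546]
```

View pics/w1.png

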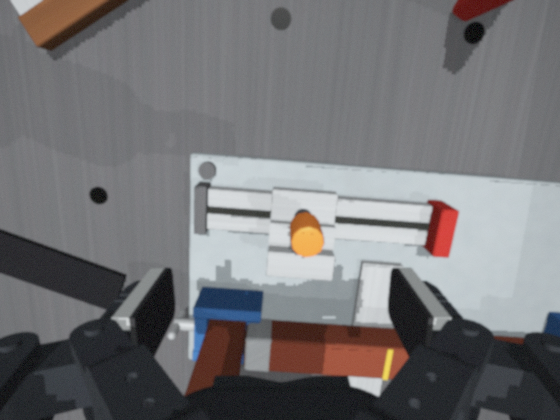

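The wrist view shows the orange grip top at about (308,240), 6 px from where I predicted. The red end block is at (440,228).

```bash
python3 - <<'E'
from h import *
c=manip.calibration("wrist"); c["camera_from_world"]=np.load("pics/w1.npy"); im=cv2.imread("pics/w1.png")
hsv=cv2.cvtColor(im,cv2.COLOR_BGR2HSV)
m=cv2.inRange(hsv,(8,150,200),(25,255,255));m[:200]=0;m[270:]=0
k=max(cv2.findContours(m,0,1)[0],key=cv2.contourArea);print(cv2.boundingRect(k))
x,y,w,h=cv2.boundingRect(k)
for u,v in((x+w/2,y+h-w/2),): print(u,v,onz(c,u,v,.094))
a=onz(c,191,155,.012);b=onz(c,559,183,.012);print(a,b,np.degrees(np.arctan2(*(b-a)[[1,0]])))
a=onz(c,271,371,.07);b=onz(c,378,377,.07);print(a,b,np.degrees(np.arctan2(*(b-a)[[1,0]])))
print(onz(c,272,189,.061),onz(c,336,192,.061))
E
python3 plan.py 0.4955 0.3025 0.085 0 3
```

```text
(292, 226, 31, 30)
307.5 240.5 [0.49697495 0.30604049 0.094     ]
[0.40441358 0.34251967 0.012     ] [0.70988169 0.3393775  0.012     ] -0.5893474172593145
[0.48032839 0.18602596 0.07      ] [0.56481728 0.18592904 0.07      ] -0.06572172976600457
[0.47239123 0.33000779 0.061     ] [0.51714619 0.3308091  0.061     ]
pos [0.4828 0.3146 0.1829] yaw 3.55 F [ 2.4 -2.2  0.3] w 0.0856 clk 1.45
dist [ 0.0127 -0.0121 -0.0979] turn [ 0.04 -0.03  0.77]
[[0.01, 0.01, 0.082], [0.01, 0.01, 0.082], [0.01, 0.01, 0.082]] [0.01, -0.01, 0.26]
```

Emit:
send_rows(
  delta_pos=[
    [0.012,0.009,0.06],
    [0.012,0.009,0.07],
    [0.012,0.009,0.07],
    [0,0,0.045],
    [0,0,0],
  ],
  angular=[
    [0,0,0.3],
    [0,0,0.3],
    [0,0,0.3],
    [0,0,0],
    [0,0,0],
  ],
)

```text
clock: 1.87
position: [0.4908, 0.3065, 0.082]
ee_rot: [0.002, 1.0, -0.001, -0.004]
contact_force: [-1.7, -0.3, 0.2]
width: 0.0851
```

Emit:
send_rows(
  delta_pos=[
    [0,0,0],
    [0,0,0],
    [0,0,0],
    [0,0,0],
  ],
  angular=[
    [0,0,0],
    [0,0,0],
    [0,0,0],
    [0,0,0],
  ],
  hand=10,
  squeeze=25,
)

```text
clock: 2.2
position: [0.4944, 0.3088, 0.088]
ee_rot: [-0.001, 1.0, -0.001, 0.001]
contact_force: [0.5, 0.0, 0.7]
width: 0.0387
```

Emit:
send_rows(
  delta_pos=[
    [0,0,0],
    [0,0,0],
    [0,0,0],
  ],
  angular=[
    [0,0,0],
    [0,0,0],
    [0,0,0],
  ],
)

```text
clock: 2.45
position: [0.4947, 0.3087, 0.0878]
ee_rot: [-0.001, 1.0, -0.001, 0.002]
contact_force: [0.4, -0.0, 7.1]
width: 0.021
```

```bash
python3 plan.py 0.571 0.304 0.087 -0.6 5
python3 - <<'E'
from h import *
im=manip.get_image("wrist"); cv2.imwrite("pics/w2.png",im)
E
```

```text
pos [0.4947 0.3087 0.0878] yaw -0.1 F [ 0.4 -0.   7.1] w 0.021 clk 2.45
dist [ 0.0763 -0.0047 -0.0008] turn [-0.02 -0.04  0.11]
[[0.038, 0.002, 0.001], [0.038, 0.002, 0.0], [0.038, 0.002, 0.0], [0.038, 0.002, 0.0], [0.038, 0.002, 0.0]] [-0.0, -0.01, 0.02]
```

View pics/w2.png

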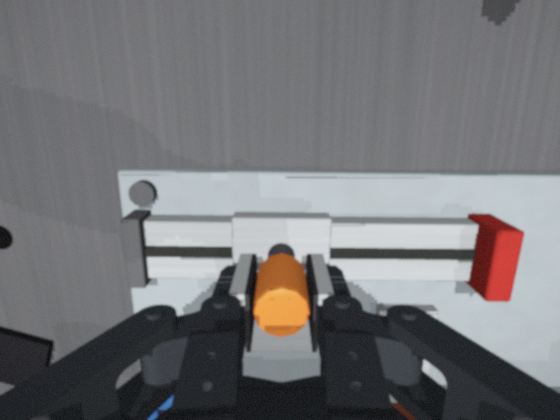

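Emit:
send_rows(
  delta_pos=[
    [0.025,0,-0.002],
    [0.038,0.001,0],
    [0.038,0,0],
    [0.038,0.001,0],
    [0.035,0,0],
  ],
  angular=[
    [0,0,0],
    [0,0,0],
    [0,0,0],
    [0,0,0],
    [0,0,0],
  ],
)

```text
clock: 2.92
position: [0.5634, 0.3077, 0.0878]
ee_rot: [-0.001, 1.0, -0.001, -0.0]
contact_force: [-3.4, 0.4, 6.3]
width: 0.0216
```

Emit:
send_rows(
  delta_pos=[
    [0.012,0,0],
    [0.006,0,0],
    [0,0,0],
  ],
  angular=[
    [0,0,0],
    [0,0,0],
    [0,0,0],
  ],
)

```text
clock: 3.17
position: [0.5717, 0.3076, 0.0878]
ee_rot: [-0.001, 1.0, -0.001, 0.001]
contact_force: [1.6, 1.1, 4.4]
width: 0.0209
```

Emit:
send_rows(
  delta_pos=[
    [0.006,0,0],
    [0.004,0,0],
    [0,0,0],
  ],
  angular=[
    [0,0,0],
    [0,0,0],
    [0,0,0],
  ],
)

```text
clock: 3.42
position: [0.5725, 0.3076, 0.0878]
ee_rot: [-0.0, 1.0, -0.001, -0.002]
contact_force: [-5.1, 2.3, 7.8]
width: 0.0208
```

Run:
```python
from h import *
s=manip.get_state();print(s["position"],s["contact_force"])
im=manip.get_image("wrist"); cv2.imwrite("pics/w3.png",im)
```

```text
[0.57245576 0.30757852 0.08781518] [-5.12187665  2.3228961   7.7858975 ]
```

View pics/w3.png

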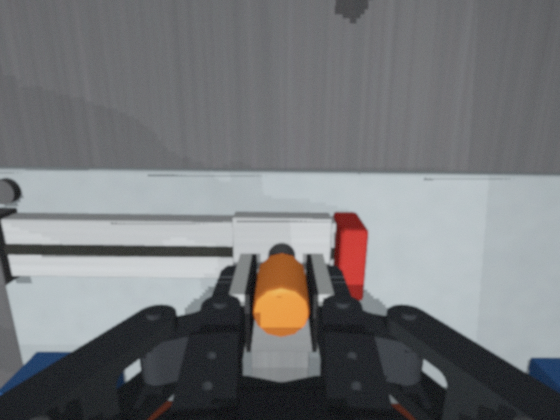

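The stop's right edge (332,240) meets the red block (335,240), and force is starting to build. I'll push slightly more to confirm.

Emit:
send_rows(
  delta_pos=[
    [0.006,0,0],
    [0.006,0,0],
    [0,0,0],
  ],
  angular=[
    [0,0,0],
    [0,0,0],
    [0,0,0],
  ],
)

```text
clock: 3.72
position: [0.5726, 0.3075, 0.0876]
ee_rot: [0.0, 1.0, -0.001, -0.007]
contact_force: [-14.0, 1.8, 13.3]
width: 0.0214
```

End stop reached: 14 N with no further motion. Now I'll release and rise.

Emit:
send_rows(
  delta_pos=[
    [-0.012,0,0],
    [0,0,0],
    [0,0,0],
    [0,0,0],
    [0,0,0],
  ],
  angular=[
    [0,0,0],
    [0,0,0],
    [0,0,0],
    [0,0,0],
    [0,0,0],
  ],
  hand=60,
)

```text
clock: 4.13
position: [0.5748, 0.307, 0.0868]
ee_rot: [0.0, 1.0, -0.001, 0.0]
contact_force: [0.1, 0.7, -0.5]
width: 0.0601
```

Emit:
send_rows(
  delta_pos=[
    [0,0,-0.05],
    [0,0,-0.1],
    [0,0,-0.1],
    [0,0,-0.1],
    [0,0,0],
  ],
  angular=[
    [0,0,0],
    [0,0,0],
    [0,0,0],
    [0,0,0],
    [0,0,0],
  ],
)

```text
clock: 4.55
position: [0.579, 0.3087, 0.2366]
ee_rot: [-0.003, 1.0, -0.001, 0.008]
contact_force: [0.9, 1.8, 1.0]
width: 0.0597
```

```bash
cat > shot.py <<'E'
import sys
from h import *
n=sys.argv[1]; c=manip.calibration("wrist"); s=manip.get_state(); im=manip.get_image("wrist")
cv2.imwrite(f"pics/{n}.png",im); np.save(f"pics/{n}.npy",c["camera_from_world"]); print(np.round(s["position"],4),np.abs(s["qd"]).max().round(4),s["clock"])
E
python3 shot.py w4
```

```text
[0.579  0.3087 0.2366] 0.1028 4.55
```

View pics/w4.png

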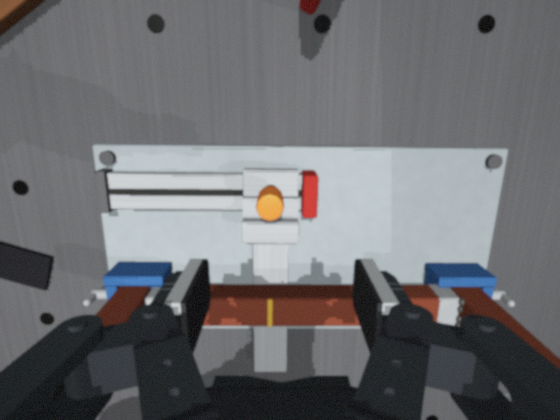

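Emit:
send_rows(
  delta_pos=[
    [0,0.1,0],
    [0,0.1,0],
    [0,0.1,0],
    [0,0.1,0],
    [0,0.1,0],
  ],
  angular=[
    [0,0,0],
    [0,0,0],
    [0,0,0],
    [0,0,0],
    [0,0,0],
  ],
  hand=70,
)

```text
clock: 5.02
position: [0.5733, 0.1053, 0.2257]
ee_rot: [0.0, 1.0, -0.001, -0.001]
contact_force: [0.8, 0.1, 0.3]
width: 0.0701
```

Emit:
send_rows(
  delta_pos=[
    [0,0.05,0],
    [0,0,0],
    [0,0,0],
    [0,0,0],
  ],
  angular=[
    [0,0,0],
    [0,0,0],
    [0,0,0],
    [0,0,0],
  ],
)

```text
clock: 5.35
position: [0.5738, 0.0876, 0.2263]
ee_rot: [-0.0, 1.0, -0.001, -0.001]
contact_force: [-0.1, -0.1, -0.5]
width: 0.0699
```

```bash
python3 shot.py w5; python3 plan.py .612 -.145 .12 11.1 7
```

```text
[0.5738 0.0876 0.2263] 0.0223 5.35
pos [0.5738 0.0881 0.2264] yaw -0.08 F [-0.4 -0.2  0.1] w 0.07 clk 5.4
dist [ 0.0382 -0.2331 -0.1064] turn [-0.01  0.01 -2.44]
[[0.014, 0.083, 0.038], [0.011, 0.084, 0.038], [0.009, 0.084, 0.038], [0.007, 0.084, 0.038], [0.004, 0.084, 0.038]] [-0.0, 0.0, -0.35]
[[0.002, 0.084, 0.038], [-0.0, 0.084, 0.038]] [-0.0, 0.0, -0.35]
```

View pics/w5.png

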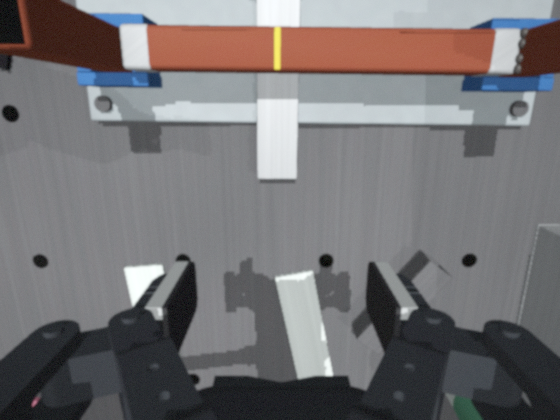

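Run:
```python
from h import *
for n in("w4","w5"):
    M=np.load(f"pics/{n}.npy"); print(n,"cam",-M[:3,:3].T@M[:3,3])
a=cv2.imread("pics/w4.png");b=cv2.imread("pics/w5.png")
A=cv2.resize(a[130:380,220:340],None,fx=3.2,fy=2.4,interpolation=cv2.INTER_CUBIC);B=cv2.resize(b[0:190,220:340],None,fx=3.2,fy=3.15,interpolation=cv2.INTER_CUBIC)
cv2.imwrite("pics/c4.png",np.hstack([A[:598],B[:598]]))
for n,im,cols in(("w4",a,(230,262,300,340)),("w5",b,(200,250,300,340))):
  for cc in cols:
    col=im[:,cc-2:cc+3].mean(1); 
    lo,hi=(270,345) if n=="w4" else (10,135)
    g=np.abs(np.diff(col.sum(1))); pk=[i for i in range(lo,hi) if g[i]>40 and g[i]>=g[i-1] and g[i]>g[i+1]]
    print(n,cc,[(i,int(g[i])) for i in pk])
```

```text
w4 cam [0.57730596 0.37843504 0.36033795]
w5 cam [0.57425935 0.15799761 0.34968603]
w4 230 [(273, 65), (284, 94), (296, 50), (325, 80), (328, 72)]
w4 262 [(284, 99), (325, 81)]
w4 300 [(276, 44), (284, 87), (325, 61), (328, 61)]
w4 340 [(284, 105), (325, 80), (328, 68)]
w5 200 [(25, 95), (68, 49), (71, 111), (102, 62), (121, 134), (125, 43)]
w5 250 [(25, 97), (69, 46), (72, 109), (102, 64), (122, 118), (124, 41)]
w5 300 [(26, 118), (69, 45), (72, 102), (102, 52), (122, 110)]
w5 340 [(26, 95), (70, 43), (73, 111), (102, 60), (123, 102), (127, 49)]
```

View pics/c4.png

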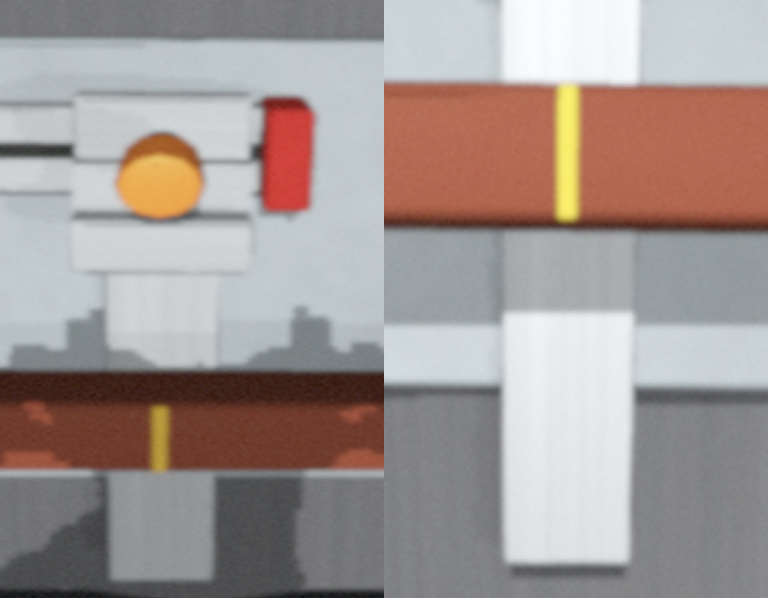

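Run:
```python
from h import *
C={}
for n in("w4","w5"):
    c=dict(manip.calibration("wrist")); c["camera_from_world"]=np.load(f"pics/{n}.npy"); C[n]=c
def T(v4,v5): return tri(ray(C["w4"],270,v4),ray(C["w5"],277,v5))
print("front top",T(325.5,69.4)); print("rear top",T(296.4,25.7)); print("plate front",T(328.4,122.4))
print("bar end",T(130+580/2.4,564/3.15))
print("w5 plate front z12",onz(C["w5"],277,122.4,.012),"bar end z20",onz(C["w5"],277,564/3.15-.5,.02))
print("w4 plate front z12",onz(C["w4"],270,328.4,.012),"bar end",onz(C["w4"],270,130+580/2.4-.5,.02), "plate back",onz(C["w4"],270,146.5,.012))
for z in(.06,.064,.068,.072): print(z,[onz(C[n],u,v,z)[1].round(4) for n,u,v in(("w4",270,325.5),("w5",277,69.4),("w4",270,296.4),("w5",277,25.7))], [onz(C[n],u,v,z-.03)[1].round(4) for n,u,v in(("w4",270,284.5),("w5",277,72.5))])
```

```text
front top (array([0.5712628 , 0.1822375 , 0.06633061]), np.float64(0.00026813991337009736))
rear top (array([0.57148909, 0.21162576, 0.06499688]), np.float64(0.00041636470664768304))
plate front (array([0.5702534 , 0.14169608, 0.01107336]), np.float64(1.3434638500349205e-05))
bar end (array([0.56991682, 0.09060489, 0.01804584]), np.float64(0.0002648438290842406))
w5 plate front z12 [0.57027106 0.1417406  0.012     ] bar end z20 [0.57007673 0.09147129 0.02      ]
w4 plate front z12 [0.57026541 0.14232421 0.012     ] bar end [0.56983453 0.09291477 0.02      ] plate back [0.57241454 0.34118686 0.012     ]
0.06 [np.float64(0.178), np.float64(0.1828), np.float64(0.2088), np.float64(0.2126)] [np.float64(0.2052), np.float64(0.1829)]
0.064 [np.float64(0.1807), np.float64(0.1824), np.float64(0.2111), np.float64(0.2118)] [np.float64(0.2073), np.float64(0.1826)]
0.068 [np.float64(0.1834), np.float64(0.1821), np.float64(0.2133), np.float64(0.2111)] [np.float64(0.2094), np.float64(0.1823)]
0.072 [np.float64(0.186), np.float64(0.1818), np.float64(0.2156), np.float64(0.2103)] [np.float64(0.2115), np.float64(0.182)]
```

Run:
```python
from h import *
c=manip.calibration("side")
im=cv2.imread("pics/side0.png").astype(float)
# jig pose from wrist
o=np.array([.5713,.1817]); a=np.radians(89.4); R=np.array([[np.cos(a),-np.sin(a)],[np.sin(a),np.cos(a)]])
W=lambda x,y,z: proj(c,[*(R@np.array([x,y])+o),z])
print("plate front corners",W(-.04,.17,.012),W(-.04,-.23,.012),"bar end corners",W(-.09,.018,.02),W(-.09,-.018,.02))
print("rail lower front z.0365",W(0,.05,.0365),"z.0425",W(0,.05,.0425), "top", W(0,.05,.0665),W(0,.05,.0725), "topback",W(.03,.05,.0665),W(.03,.05,.0725))
u=int(round(W(0,.05,.0365)[0]))
print(u,[(v,*im[v,u].astype(int)) for v in range(186,222)])
cv2.imwrite("pics/c5.png",cv2.resize(cv2.imread("pics/side0.png")[180:230,230:340],None,fx=7,fy=7,interpolation=cv2.INTER_CUBIC))
```

```text
plate front corners [238.06558418 223.30819514] [346.27472707 203.58704978] bar end corners [286.75578264 220.92332963] [296.8408387  219.03666161]
rail lower front z.0365 [268.46523131 205.07994288] z.0425 [268.47981044 203.55915446] top [268.53871431 197.41473237] [268.5535889  195.86312425] topback [265.59776742 193.33246336] [265.60656984 191.79636213]
268 [(186, np.int64(121), np.int64(118), np.int64(117)), (187, np.int64(171), np.int64(169), np.int64(165)), (188, np.int64(232), np.int64(230), np.int64(224)), (189, np.int64(152), np.int64(150), np.int64(145)), (190, np.int64(165), np.int64(164), np.int64(158)), (191, np.int64(238), np.int64(236), np.int64(231)), (192, np.int64(177), np.int64(184), np.int64(218)), (193, np.int64(75), np.int64(96), np.int64(186)), (194, np.int64(42), np.int64(69), np.int64(176)), (195, np.int64(45), np.int64(73), np.int64(180)), (196, np.int64(42), np.int64(68), np.int64(165)), (197, np.int64(31), np.int64(48), np.int64(119)), (198, np.int64(25), np.int64(40), np.int64(97)), (199, np.int64(26), np.int64(41), np.int64(99)), (200, np.int64(28), np.i
[... 405 characters left out ...]
int64(160), np.int64(148)), (209, np.int64(129), np.int64(125), np.int64(115)), (210, np.int64(142), np.int64(139), np.int64(128)), (211, np.int64(150), np.int64(145), np.int64(133)), (212, np.int64(148), np.int64(144), np.int64(132)), (213, np.int64(145), np.int64(142), np.int64(129)), (214, np.int64(160), np.int64(155), np.int64(140)), (215, np.int64(226), np.int64(220), np.int64(205)), (216, np.int64(238), np.int64(234), np.int64(223)), (217, np.int64(214), np.int64(209), np.int64(194)), (218, np.int64(165), np.int64(161), np.int64(149)), (219, np.int64(147), np.int64(144), np.int64(132)), (220, np.int64(98), np.int64(96), np.int64(90)), (221, np.int64(106), np.int64(104), np.int64(103))]
```

View pics/c5.png

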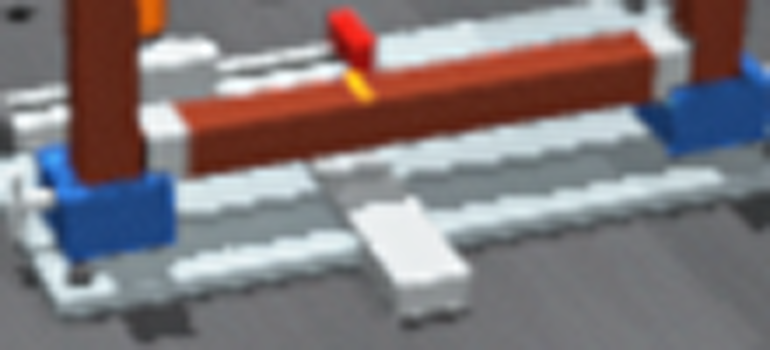

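The views disagree on the rail height: the gap comes out between 16.5 and 20 mm, against the 18.9 mm limit for one packer. After placing the first packer I'll look low from the front. First, packer A, the near-white aluminium strip at top-view (314,188). The black (203,300) and pink (368,306) strips are the excluded lookalikes.

Emit:
send_rows(
  delta_pos=[
    [0.014,0.083,0.038],
    [0.011,0.084,0.038],
    [0.009,0.084,0.038],
    [0.007,0.084,0.038],
    [0.004,0.084,0.038],
  ],
  angular=[
    [0,0,-0.35],
    [0,0,-0.35],
    [0,0,-0.35],
    [0,0,-0.35],
    [0,0,-0.35],
  ],
)

```text
clock: 5.82
position: [0.6016, -0.079, 0.1502]
ee_rot: [-0.0, 0.997, 0.071, 0.0]
contact_force: [0.8, 0.0, 0.5]
width: 0.0698
```

Emit:
send_rows(
  delta_pos=[
    [0.002,0.084,0.038],
    [0,0.084,0.038],
    [0,0,0],
    [0,0,0],
  ],
  angular=[
    [0,0,-0.35],
    [0,0,-0.35],
    [0,0,0],
    [0,0,0],
  ],
)

```text
clock: 6.15
position: [0.612, -0.1458, 0.1189]
ee_rot: [-0.001, 0.995, 0.096, -0.001]
contact_force: [0.0, 0.9, 0.3]
width: 0.07
```

```bash
python3 shot.py w6; python3 plan.py .612 -.145 .022 11.1 3
```

```text
[ 0.612  -0.1458  0.1189] 0.0362 6.15
pos [ 0.6121 -0.1446  0.1199] yaw 11.11 F [ 1.   0.3 -0.6] w 0.0702 clk 6.2
dist [-0.0001 -0.0004 -0.0979] turn [-0.02  0.01  0.  ]
[[-0.0, 0.0, 0.082], [-0.0, 0.0, 0.082], [-0.0, 0.0, 0.082]] [-0.01, 0.0, 0.0]
```

View pics/w6.png

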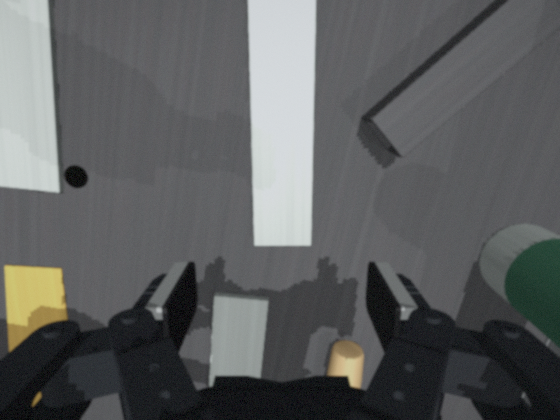

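Run:
```python
from h import *
c=dict(manip.calibration("wrist")); print(proj(c,[.6121,-.145,.006]))
c["camera_from_world"]=np.load("pics/w6.npy")
print(proj(c,[.612,-.145,.006])); e=[onz(c,*p,.006) for p in((254,245),(311,245),(249,5),(314,5))]; print(np.round(e,4))
m=(e[0]+e[1])/2; n=(e[2]+e[3])/2; d=(n-m)/np.linalg.norm(n-m); print("end",m,"dir",d,np.degrees(np.arctan2(d[1],d[0])),"ctr",m+.08*d,"grasp",m+.027*d)
```

```text
[280.7430106 211.462121 ]
[281.2967062 210.3685049]
[[ 0.5981 -0.1735  0.006 ]
 [ 0.6372 -0.1658  0.006 ]
 [ 0.5695 -0.0257  0.006 ]
 [ 0.6068 -0.0184  0.006 ]]
end [ 0.61766158 -0.16963551  0.006     ] dir [-1.96183128e-01  9.80567275e-01  9.21875889e-17] 101.31384694186339 ctr [ 0.60196693 -0.09119013  0.006     ] grasp [ 0.61236464 -0.1431602   0.006     ]
```

Run:
```python
from rig import manip
print(manip.tip_reach, [a for a in dir(manip) if not a.startswith('__')])
```

```text
0.019 ['MotionError', 'calibration', 'get_image', 'get_state', 'sign_off', 'tip_reach']
```

Emit:
send_rows(
  delta_pos=[
    [0,0,0.08],
    [0,0,0.08],
    [0,0,0.06],
    [0,0,0.022],
    [0,0,0],
  ],
  angular=[
    [0,0,0],
    [0,0,0],
    [0,0,0],
    [0,0,0],
    [0,0,0],
  ],
  hand=50,
)

```text
clock: 6.62
position: [0.6107, -0.1432, 0.0222]
ee_rot: [-0.001, 0.995, 0.098, -0.002]
contact_force: [-0.4, -0.7, 0.0]
width: 0.0497
```

```bash
python3 shot.py w7; python3 plan.py .612 -.145 .022 11.1 3; python3 -c "
from rig import manip;print(manip.tip_reach)"
```

```text
[ 0.6107 -0.1432  0.0222] 0.0497 6.6167
pos [ 0.6121 -0.144   0.0239] yaw 11.22 F [ 0.1 -0.4  0.2] w 0.0503 clk 6.67
dist [-0.0001 -0.001  -0.0019] turn [-0.01  0.01  0.03]
[[-0.0, 0.001, 0.002], [-0.0, 0.001, 0.002], [-0.0, 0.001, 0.002]] [-0.0, 0.0, 0.01]
0.019
```

View pics/w7.png

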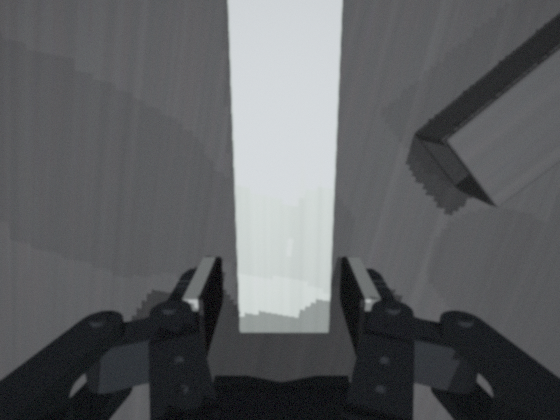

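Emit:
send_rows(
  delta_pos=[
    [0,0.001,0.01],
    [0,0,0.005],
    [0,0,0],
  ],
  angular=[
    [0,0,0],
    [0,0,0],
    [0,0,0],
  ],
  hand=44,
)

```text
clock: 6.92
position: [0.6129, -0.1461, 0.0191]
ee_rot: [0.0, 0.995, 0.097, 0.001]
contact_force: [-0.3, 0.1, -0.3]
width: 0.0441
```

Emit:
send_rows(
  delta_pos=[
    [0,0,0],
    [0,0,0],
    [0,0,0],
  ],
  angular=[
    [0,0,0],
    [0,0,0],
    [0,0,0],
  ],
  hand=30,
  squeeze=50,
)

```text
clock: 7.17
position: [0.6129, -0.1462, 0.0194]
ee_rot: [0.0, 0.995, 0.097, 0.001]
contact_force: [-0.8, 0.5, 5.7]
width: 0.0381
```

```bash
python3 shot.py w8; python3 plan.py .612 -.145 .022 11.1 1
```

```text
[ 0.6129 -0.1462  0.0194] 0.0011 7.1667
pos [ 0.6129 -0.1463  0.0194] yaw 11.1 F [-1.   1.   6.1] w 0.0381 clk 7.22
dist [-0.0009  0.0013  0.0026] turn [ 0.01 -0.03 -0.  ]
[[-0.002, -0.004, -0.006]] [0.01, -0.03, -0.0]
```

View pics/w8.png

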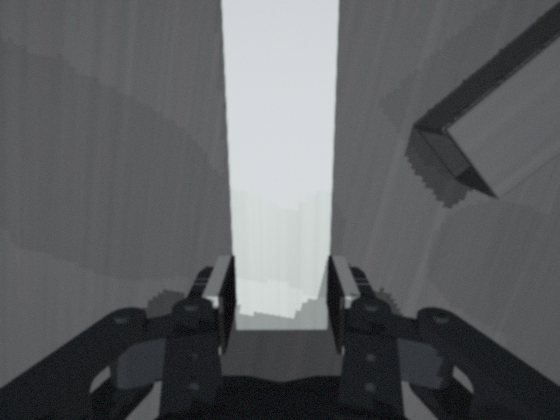

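The fingers are on both long edges of the packer at (232,300) and (330,300). Next I'll lift it.

Emit:
send_rows(
  delta_pos=[
    [0,0,-0.02],
    [0,0,-0.05],
    [0,0,-0.08],
    [0,0,0],
    [0,0,0],
  ],
  angular=[
    [0,0,0],
    [0,0,0],
    [0,0,0],
    [0,0,0],
    [0,0,0],
  ],
  squeeze=60,
)

```text
clock: 7.63
position: [0.6135, -0.1468, 0.0802]
ee_rot: [0.001, 0.995, 0.097, 0.002]
contact_force: [-0.5, -1.0, -1.3]
width: 0.0374
```

```bash
python3 shot.py w9; python3 plan.py .571 .08 .06 -0.6 8
```

```text
[ 0.6135 -0.1468  0.0802] 0.0511 7.6333
pos [ 0.6122 -0.1463  0.0786] yaw 11.11 F [ 0.4  1.1 -0.9] w 0.0376 clk 7.68
dist [-0.0412  0.2263 -0.0186] turn [ 0.01 -0.01  2.55]
[[0.001, -0.072, 0.006], [-0.001, -0.072, 0.006], [-0.003, -0.072, 0.006], [-0.005, -0.072, 0.006], [-0.006, -0.072, 0.006]] [0.0, -0.0, 0.32]
[[-0.008, -0.071, 0.006], [-0.01, -0.071, 0.006], [-0.012, -0.071, 0.006]] [0.0, -0.0, 0.32]
```

View pics/w9.png

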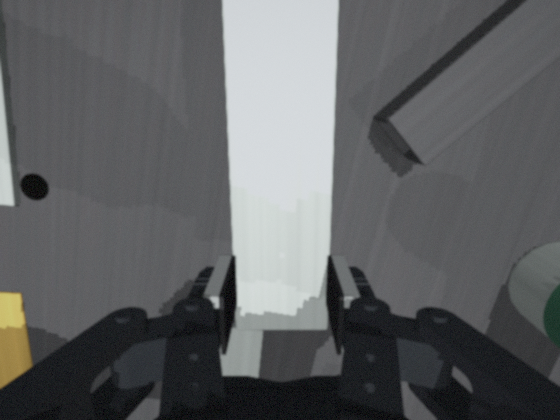

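```bash
python3 plan.py .5696 .02 .052 -0.6 6
```

```text
pos [ 0.6122 -0.1463  0.0786] yaw 11.11 F [ 0.4  1.1 -0.9] w 0.0376 clk 7.68
dist [-0.0426  0.1663 -0.0266] turn [ 0.01 -0.01  2.55]
[[-0.004, -0.071, 0.011], [-0.006, -0.071, 0.011], [-0.009, -0.071, 0.011], [-0.011, -0.071, 0.011], [-0.014, -0.07, 0.011]] [0.0, -0.0, 0.43]
[[-0.016, -0.07, 0.011]] [0.0, -0.0, 0.43]
```

Emit:
send_rows(
  delta_pos=[
    [-0.004,-0.071,0.011],
    [-0.006,-0.071,0.011],
    [-0.009,-0.071,0.011],
    [-0.011,-0.071,0.011],
    [-0.014,-0.07,0.011],
  ],
  angular=[
    [0,0,0.43],
    [0,0,0.43],
    [0,0,0.43],
    [0,0,0.43],
    [0,0,0.43],
  ],
)

```text
clock: 8.1
position: [0.575, -0.0064, 0.0541]
ee_rot: [-0.0, 1.0, 0.01, -0.002]
contact_force: [1.2, -0.8, -1.4]
width: 0.0376
```

Emit:
send_rows(
  delta_pos=[
    [-0.016,-0.07,0.011],
    [0,0,0],
    [0,0,0],
    [0,0,0],
  ],
  angular=[
    [0,0,0.4],
    [0,0,0],
    [0,0,0],
    [0,0,0],
  ],
)

```text
clock: 8.43
position: [0.5696, 0.02, 0.0507]
ee_rot: [0.0, 1.0, -0.004, -0.001]
contact_force: [0.7, 0.9, -1.6]
width: 0.0377
```

```bash
python3 shot.py w10; python3 plan.py .5696 .02 .042 -0.6 1;python3 plan.py .5706 .120 .042 -0.6 6
```

```text
[0.5696 0.02   0.0507] 0.0215 8.4333
pos [0.57   0.0195 0.051 ] yaw -0.58 F [-0.  -0.4 -0.4] w 0.0374 clk 8.48
dist [-0.0004  0.0005 -0.009 ] turn [0.   0.01 0.01]
[[-0.001, -0.001, 0.023]] [0.0, 0.01, 0.01]
pos [0.57   0.0195 0.051 ] yaw -0.58 F [-0.  -0.4 -0.4] w 0.0374 clk 8.48
dist [ 0.0006  0.1005 -0.009 ] turn [0.   0.01 0.01]
[[-0.0, -0.042, 0.004], [-0.0, -0.042, 0.004], [-0.0, -0.042, 0.004], [-0.0, -0.042, 0.004], [-0.0, -0.042, 0.004]] [0.0, 0.0, 0.0]
[[-0.0, -0.042, 0.004]] [0.0, 0.0, 0.0]
```

View pics/w10.png

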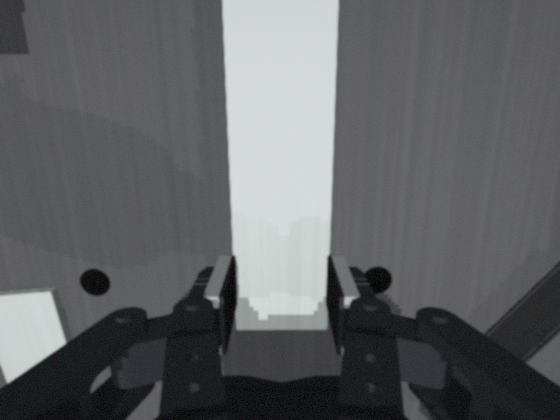

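The packer is held straight. Now it goes down close to the bar and in under the rail.

Emit:
send_rows(
  delta_pos=[
    [0,-0.042,0.015],
    [0,-0.042,0.008],
    [0,-0.042,0],
    [0,-0.042,0],
    [0,-0.042,0],
  ],
  angular=[
    [0,0,0],
    [0,0,0],
    [0,0,0],
    [0,0,0],
    [0,0,0],
  ],
)

```text
clock: 8.9
position: [0.5714, 0.1034, 0.0421]
ee_rot: [0.0, 1.0, -0.006, 0.0]
contact_force: [0.2, 0.1, -0.6]
width: 0.0373
```

Emit:
send_rows(
  delta_pos=[
    [0,-0.025,0],
    [0,-0.01,0],
    [0,0,0],
  ],
  angular=[
    [0,0,0],
    [0,0,0],
    [0,0,0],
  ],
)

```text
clock: 9.15
position: [0.5712, 0.1181, 0.0422]
ee_rot: [0.0, 1.0, -0.005, 0.0]
contact_force: [0.6, -0.5, -1.6]
width: 0.0374
```

Emit:
send_rows(
  delta_pos=[
    [0,-0.006,0.003],
    [0,-0.006,0.003],
    [0,-0.005,0],
    [0,0,0],
  ],
  angular=[
    [0,0,0],
    [0,0,0],
    [0,0,0],
    [0,0,0],
  ],
)

```text
clock: 9.48
position: [0.571, 0.1249, 0.0398]
ee_rot: [-0.0, 1.0, -0.005, -0.0]
contact_force: [-0.3, -0.3, -1.2]
width: 0.0375
```

Emit:
send_rows(
  delta_pos=[
    [0,-0.005,0],
    [0,-0.005,0],
    [0,0,0],
  ],
  angular=[
    [0,0,0],
    [0,0,0],
    [0,0,0],
  ],
)

```text
clock: 9.73
position: [0.5709, 0.1262, 0.0399]
ee_rot: [0.003, 1.0, -0.004, -0.0]
contact_force: [0.6, -9.0, -1.3]
width: 0.0377
```

Emit:
send_rows(
  delta_pos=[
    [0,0,0.002],
    [0,0.002,0.002],
    [0,0,0],
  ],
  angular=[
    [0,0,0],
    [0,0,0],
    [0,0,0],
  ],
)

```text
clock: 9.98
position: [0.5709, 0.1261, 0.0395]
ee_rot: [0.002, 1.0, -0.005, 0.0]
contact_force: [-2.4, -6.5, 7.6]
width: 0.0375
```

Emit:
send_rows(
  delta_pos=[
    [0,0,0],
    [0,0,0],
    [0,0,0],
  ],
  angular=[
    [0,0,0],
    [0,0,0],
    [0,0,0],
  ],
  hand=56,
)

```text
clock: 10.23
position: [0.5711, 0.1285, 0.0384]
ee_rot: [-0.0, 1.0, -0.005, 0.0]
contact_force: [-0.2, 0.4, -0.4]
width: 0.0558
```

```bash
python3 shot.py w11
```

```text
[0.5711 0.1285 0.0384] 0.0064 10.2333
```

View pics/w11.png

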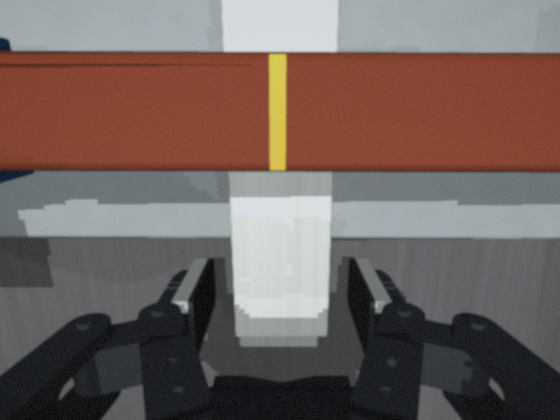

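The packer lies on the bar, seen at (232–330, 170–345). The rail top spans rows 52 to 170 near the camera, so its 30 mm width gives a good measure of its height.

Run:
```python
from h import *
im=cv2.imread("pics/w11.png").astype(float); c=dict(manip.calibration("wrist")); c["camera_from_world"]=np.load("pics/w11.npy")
M=c["camera_from_world"];print("cam",-M[:3,:3].T@M[:3,3])
def peaks(p,lo,hi,th=30):
    s=cv2.GaussianBlur(p.sum(1).reshape(-1,1),(1,5),0).ravel(); g=np.abs(np.diff(s)); o=[]
    for i in range(lo,hi):
        if g[i]>th and g[i]>=g[i-1] and g[i]>g[i+1]:
            a,b,d=g[i-1],g[i],g[i+1]; o.append((round(i+.5+.5*(a-d)/(a-2*b+d),2),int(b)))
    return o
for u in(60,150,250,310,400,480): print(u,peaks(im[:,u-3:u+4].mean(1),30,260))
for v in(185,215,260,300): print("row",v,peaks(im[v-2:v+3].mean(0),215,345))
from scipy.optimize import brentq
f=lambda z:onz(c,300,52.5,z)[1]-onz(c,300,170,z)[1]-.030
z=brentq(f,.04,.1);print("z by width",z,"front y",onz(c,300,170,z)[1])
```

```text
cam [0.57193757 0.19890824 0.1618302 ]
60 [(np.float64(50.53), 89), (np.float64(170.53), 46), (np.float64(203.76), 44), (np.float64(235.86), 60)]
150 [(np.float64(50.92), 73), (np.float64(170.71), 42), (np.float64(202.86), 41), (np.float64(236.52), 50)]
250 [(np.float64(51.62), 118), (np.float64(170.9), 76), (np.float64(196.64), 46)]
310 [(np.float64(51.74), 113), (np.float64(171.33), 77), (np.float64(195.65), 48)]
400 [(np.float64(51.99), 66), (np.float64(171.75), 47), (np.float64(200.72), 40), (np.float64(236.89), 52)]
480 [(np.float64(52.29), 77), (np.float64(171.87), 46), (np.float64(204.69), 40), (np.float64(237.76), 44)]
row 185 [(np.float64(229.1), 36)]
row 215 [(np.float64(230.37), 35), (np.float64(330.47), 38)]
row 260 [(np.float64(231.64), 91), (np.float64(329.25), 85)]
row 300 [(np.float64(233.48), 122), (np.float64(328.34), 110)]
z by width 0.0630364960471736 front y 0.18128262247616506
```

Run:
```python
from h import *
from scipy.optimize import brentq
c=dict(manip.calibration("wrist")); c["camera_from_world"]=np.load("pics/w11.npy")
for u,a,b in((60,50.53,170.53),(150,50.92,170.71),(250,51.62,170.9),(310,51.74,171.33),(400,51.99,171.75),(480,52.29,171.87)):
    f=lambda z:onz(c,u,a,z)[1]-onz(c,u,b,z)[1]-.030
    z=brentq(f,.04,.1);print("z",z,onz(c,u,b,z)[1])
for v,a,b in((215,230.37,330.47),(260,231.64,329.25),(300,233.48,328.34)):
    g=lambda z:onz(c,b,v,z)[0]-onz(c,a,v,z)[0]-.04
    z=brentq(g,-.01,.06);print("packer z",z,onz(c,a,v,.026)[0],onz(c,b,v,.026)[0])
print("plate front",onz(c,150,236.5,.012),onz(c,480,237.8,.012))
```

```text
z 0.06474510963488692 0.1821412837274011
z 0.0647108172097885 0.1818240381881279
z 0.06446464149097991 0.18143639271137946
z 0.06482119630211244 0.1812078001753189
z 0.06510271049607536 0.1808826156312019
z 0.06507133407782809 0.1806110270141426
packer z 0.023585014389383693 0.5517333764796192 0.5910346221331393
packer z 0.025164087418034796 0.5513043755591702 0.5910597172264488
packer z 0.02587245488409 0.5511946897609483 0.5911571648326942
plate front [0.51376514 0.14329312 0.012     ] [0.65930394 0.14108677 0.012     ]
```

Width and two-view estimates both put the rail top at about 65–67 mm, so the gap is roughly 15–17 mm and one packer should do. The wedge's bearing point will settle it. Next I'll rise and go to the wedge, whose thick end faces −y at top-view (384,239).

Emit:
send_rows(
  delta_pos=[
    [0,0,-0.04],
    [0,0.03,-0.08],
    [0,0.07,-0.08],
    [-0.015,0.095,-0.05],
    [-0.02,0.095,0],
  ],
  angular=[
    [0,0,0],
    [0,0,0],
    [0,0,0],
    [0,0,-0.4],
    [0,0,-0.4],
  ],
  hand=70,
)

```text
clock: 10.7
position: [0.5608, 0.0139, 0.1416]
ee_rot: [0.0, 1.0, 0.029, 0.005]
contact_force: [1.9, 0.1, 0.4]
width: 0.0698
```

```bash
python3 plan.py .456 -.329 .13 7.7 9
```

```text
pos [0.5608 0.0139 0.1416] yaw 3.34 F [1.9 0.1 0.4] w 0.0698 clk 10.7
dist [-0.1048 -0.3429 -0.0116] turn [ 0.02 -0.13 -0.95]
[[-0.035, 0.093, 0.003], [-0.035, 0.093, 0.003], [-0.036, 0.093, 0.003], [-0.037, 0.092, 0.003], [-0.038, 0.092, 0.003]] [0.0, -0.01, -0.11]
[[-0.039, 0.092, 0.003], [-0.039, 0.092, 0.003], [-0.04, 0.091, 0.003], [-0.041, 0.091, 0.003]] [0.0, -0.01, -0.11]
```

Emit:
send_rows(
  delta_pos=[
    [-0.035,0.093,0.003],
    [-0.035,0.093,0.003],
    [-0.036,0.093,0.003],
    [-0.037,0.092,0.003],
    [-0.038,0.092,0.003],
  ],
  angular=[
    [0,0,-0.1],
    [0,0,-0.1],
    [0,0,-0.1],
    [0,0,-0.1],
    [0,0,-0.1],
  ],
)

```text
clock: 11.12
position: [0.4974, -0.177, 0.1309]
ee_rot: [-0.0, 0.999, 0.047, 0.0]
contact_force: [-0.5, 0.0, -0.4]
width: 0.07
```

Emit:
send_rows(
  delta_pos=[
    [-0.039,0.092,0.003],
    [-0.039,0.092,0.003],
    [-0.04,0.091,0.003],
    [-0.041,0.091,0.003],
    [0,0,0],
  ],
  angular=[
    [0,0,-0.1],
    [0,0,-0.1],
    [0,0,-0.1],
    [0,0,-0.1],
    [0,0,0],
  ],
)

```text
clock: 11.53
position: [0.449, -0.3351, 0.126]
ee_rot: [0.003, 0.998, 0.061, 0.0]
contact_force: [0.7, -0.0, -0.2]
width: 0.0697
```

Emit:
send_rows(
  delta_pos=[
    [0,0,0],
    [0,0,0],
  ],
  angular=[
    [0,0,0],
    [0,0,0],
  ],
)

```text
clock: 11.7
position: [0.4501, -0.3273, 0.1257]
ee_rot: [-0.001, 0.998, 0.062, -0.0]
contact_force: [0.9, -0.4, -0.1]
width: 0.07
```

```bash
python3 shot.py w12; python3 plan.py .456 -.329 .024 7.7 3
```

```text
[ 0.4501 -0.3273  0.1257] 0.031 11.7
pos [ 0.4503 -0.3266  0.1258] yaw 7.24 F [0.6 0.2 0.3] w 0.0699 clk 11.75
dist [ 0.0057 -0.0024 -0.1018] turn [-0.02  0.   -0.1 ]
[[0.004, 0.003, 0.085], [0.004, 0.003, 0.085], [0.004, 0.003, 0.085]] [-0.01, 0.0, -0.03]
```

View pics/w12.png

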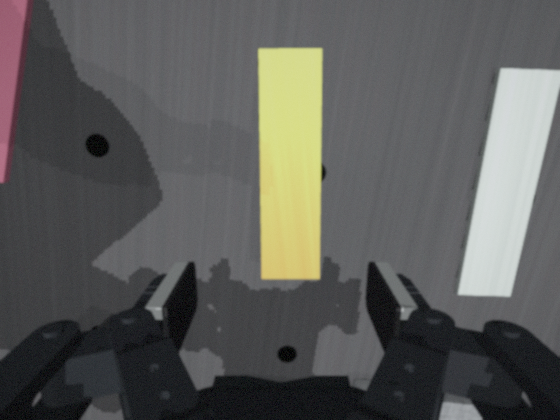

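Run:
```python
from h import *
c=dict(manip.calibration("wrist")); c["camera_from_world"]=np.load("pics/w12.npy"); im=cv2.imread("pics/w12.png")
m=cv2.inRange(cv2.cvtColor(im,cv2.COLOR_BGR2HSV),(18,90,90),(35,255,255))
k=max(cv2.findContours(m,0,1)[0],key=cv2.contourArea); print(cv2.boundingRect(k))
a=cv2.approxPolyDP(k,6,True).reshape(-1,2);print(a.tolist())
a=a[np.argsort(a[:,1])]
t=[onz(c,*p,.0025) for p in a[:2]]; b=[onz(c,*p,.022) for p in a[-2:]]
print("thin w",np.linalg.norm(t[0]-t[1]),"thick w",np.linalg.norm(b[0]-b[1]))
T=np.mean(t,0)[:2];B=np.mean(b,0)[:2];L=np.linalg.norm(T-B);d=(T-B)/L;mid=(T+B)/2
print("T",T,"B",B,"len",L,"ang",np.degrees(np.arctan2(d[1],d[0])),"mid",mid,"grasp",mid-.032*d)
```

```text
(259, 49, 63, 230)
[[274, 49], [269, 89], [259, 57], [261, 277], [319, 278], [320, 49], [312, 83], [307, 57], [296, 60], [288, 49], [286, 62]]
thin w 0.028959939706955824 thick w 0.0400891085307774
T [ 0.44740019 -0.22322512] B [ 0.46206376 -0.37105556] len 0.14855591635657583 ang 95.66474258032355 mid [ 0.45473198 -0.29714034] grasp [ 0.45789062 -0.32898407]
```

```bash
python3 - <<'E'
from h import *
c=dict(manip.calibration("wrist")); c["camera_from_world"]=np.load("pics/w12.npy")
t=[onz(c,*p,.0025) for p in((258,48),(322,47.5))]; b=[onz(c,*p,.022) for p in((261,279.5),(320,279.5))]
print(np.linalg.norm(t[0]-t[1]),np.linalg.norm(b[0]-b[1]))
T=np.mean(t,0)[:2];B=np.mean(b,0)[:2];L=np.linalg.norm(T-B);d=(T-B)/L;mid=(T+B)/2
print("T",T,"B",B,"len",L,"ang",np.degrees(np.arctan2(d[1],d[0])),"mid",mid,"grasp",B+.043*d)
E
python3 plan.py .4585 -.3288 .024 7.0 3
```

```text
0.0402548844163695 0.04083606577247119
T [ 0.44292924 -0.22305457] B [ 0.46259894 -0.37252447] len 0.15075857330769146 ang 97.49683987453655 mid [ 0.45276409 -0.29778952] grasp [ 0.45698866 -0.32989203]
pos [ 0.4503 -0.3266  0.1258] yaw 7.24 F [0.6 0.2 0.3] w 0.0699 clk 11.75
dist [ 0.0082 -0.0022 -0.1018] turn [-0.02  0.    0.05]
[[0.007, 0.003, 0.085], [0.007, 0.003, 0.085], [0.007, 0.003, 0.085]] [-0.01, 0.0, 0.02]
```

Emit:
send_rows(
  delta_pos=[
    [0.008,0.005,0.08],
    [0.008,0.005,0.09],
    [0,0,0.06],
    [0,0,0.025],
    [0,0,0],
  ],
  angular=[
    [0,0,-0.06],
    [0,0,0],
    [0,0,0],
    [0,0,0],
    [0,0,0],
  ],
  hand=56,
)

```text
clock: 12.17
position: [0.4562, -0.3282, 0.0218]
ee_rot: [-0.002, 0.998, 0.066, -0.002]
contact_force: [0.2, -0.1, -0.1]
width: 0.0556
```

Emit:
send_rows(
  delta_pos=[
    [0,0,0],
    [0,0,0],
    [0,0,0],
  ],
  angular=[
    [0,0,0],
    [0,0,0],
    [0,0,0],
  ],
)

```text
clock: 12.42
position: [0.4583, -0.3317, 0.0258]
ee_rot: [0.001, 0.998, 0.066, 0.001]
contact_force: [0.8, 0.1, -0.2]
width: 0.0556
```

```bash
python3 shot.py w13; python3 plan.py .457 -.3299 .023 7.5 1
```

```text
[ 0.4583 -0.3317  0.0258] 0.0043 12.4167
pos [ 0.4581 -0.3317  0.0258] yaw 7.51 F [-0.1 -0.   0.5] w 0.0562 clk 12.47
dist [-0.0011  0.0018 -0.0028] turn [ 0.03 -0.03  0.  ]
[[-0.002, -0.005, 0.007]] [0.03, -0.03, 0.0]
```

View pics/w13.png

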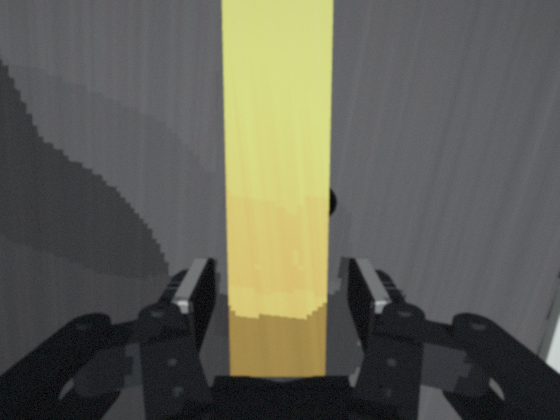

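Emit:
send_rows(
  delta_pos=[
    [-0.003,0,0.003],
    [0,0,0],
    [0,0,0],
    [0,0,0],
    [0,0,0],
  ],
  angular=[
    [0,0,0],
    [0,0,0],
    [0,0,0],
    [0,0,0],
    [0,0,0],
  ],
  hand=30,
  squeeze=80,
)

```text
clock: 12.88
position: [0.4563, -0.3318, 0.0244]
ee_rot: [0.001, 0.998, 0.065, 0.001]
contact_force: [0.4, 1.7, 6.6]
width: 0.0377
```

```bash
python3 plan.py .457 -.3299 .023 7.5 1
```

```text
pos [ 0.4563 -0.3318  0.0244] yaw 7.48 F [0.4 1.7 6.6] w 0.0377 clk 12.88
dist [ 0.0007  0.0019 -0.0014] turn [ 0.02 -0.02 -0.  ]
[[0.002, -0.004, 0.003]] [0.02, -0.02, -0.0]
```

Emit:
send_rows(
  delta_pos=[
    [0,0,-0.02],
    [0,0,-0.06],
    [0,0,-0.08],
    [0,0,0],
    [0,0,0],
  ],
  angular=[
    [0,0,0],
    [0,0,0],
    [0,0,0],
    [0,0,0],
    [0,0,0],
  ],
)

```text
clock: 13.3
position: [0.4568, -0.3323, 0.0889]
ee_rot: [0.002, 0.998, 0.065, 0.002]
contact_force: [0.5, 0.7, -2.1]
width: 0.0374
```

```bash
python3 shot.py w14; python3 plan.py .5697 .03 .065 -0.6 12
```

```text
[ 0.4568 -0.3323  0.0889] 0.0509 13.3
pos [ 0.4557 -0.3313  0.0873] yaw 7.48 F [-0.   0.8 -2.3] w 0.0376 clk 13.35
dist [ 0.114   0.3613 -0.0223] turn [ 0.01 -0.01  1.76]
[[0.033, -0.072, 0.005], [0.032, -0.072, 0.005], [0.032, -0.072, 0.005], [0.031, -0.073, 0.005], [0.03, -0.073, 0.005]] [0.0, -0.0, 0.15]
[[0.029, -0.073, 0.005], [0.028, -0.074, 0.005], [0.027, -0.074, 0.005], [0.026, -0.074, 0.005], [0.026, -0.075, 0.005]] [0.0, -0.0, 0.15]
[[0.025, -0.075, 0.005], [0.024, -0.075, 0.005]] [0.0, -0.0, 0.15]
```

View pics/w14.png

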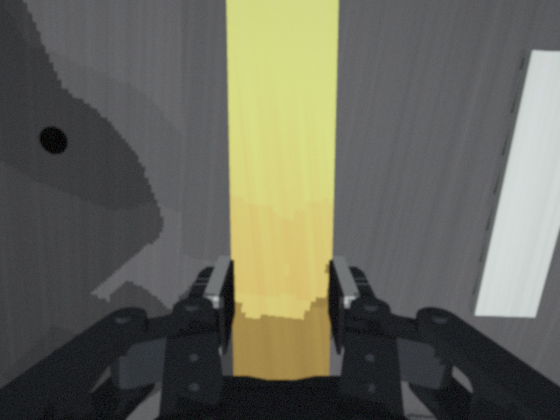

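The wedge is held straight at (228–335, 300). Next I'll carry it to the jig.

Emit:
send_rows(
  delta_pos=[
    [0.033,-0.072,0.005],
    [0.032,-0.072,0.005],
    [0.032,-0.072,0.005],
    [0.031,-0.073,0.005],
    [0.03,-0.073,0.005],
  ],
  angular=[
    [0,0,0.15],
    [0,0,0.15],
    [0,0,0.15],
    [0,0,0.15],
    [0,0,0.15],
  ],
)

```text
clock: 13.77
position: [0.502, -0.1786, 0.075]
ee_rot: [-0.001, 0.999, 0.035, -0.002]
contact_force: [0.5, -0.3, -2.2]
width: 0.038
```

Emit:
send_rows(
  delta_pos=[
    [0.029,-0.073,0.005],
    [0.028,-0.074,0.005],
    [0.027,-0.074,0.005],
    [0.026,-0.074,0.005],
    [0.026,-0.075,0.005],
  ],
  angular=[
    [0,0,0.15],
    [0,0,0.15],
    [0,0,0.15],
    [0,0,0.15],
    [0,0,0.15],
  ],
)

```text
clock: 14.18
position: [0.5493, -0.0284, 0.065]
ee_rot: [-0.0, 1.0, 0.005, -0.002]
contact_force: [1.2, -0.0, -2.4]
width: 0.0374
```

Emit:
send_rows(
  delta_pos=[
    [0.025,-0.075,0.005],
    [0.024,-0.075,0.005],
    [0,0,0],
    [0,0,0],
    [0,0,0],
  ],
  angular=[
    [0,0,0.15],
    [0,0,0.15],
    [0,0,0],
    [0,0,0],
    [0,0,0],
  ],
)

```text
clock: 14.6
position: [0.5686, 0.0299, 0.0615]
ee_rot: [0.0, 1.0, -0.006, -0.002]
contact_force: [-0.4, -0.1, -3.0]
width: 0.0379
```

```bash
python3 shot.py w15; python3 plan.py .5698 .04 .0525 -0.6 2
python3 - <<'E'
from h import *
im=manip.get_image("side"); cv2.imwrite("pics/s1.png",cv2.resize(im[150:260,200:360],None,fx=4.5,fy=4.5,interpolation=cv2.INTER_CUBIC))
E
```

```text
[0.5686 0.0299 0.0615] 0.0243 14.6
pos [0.5688 0.0293 0.0618] yaw -0.77 F [-0.1  0.5 -2.3] w 0.0374 clk 14.65
dist [ 0.001   0.0107 -0.0093] turn [ 0.    0.03 -0.04]
[[0.001, -0.013, 0.012], [0.001, -0.013, 0.012]] [0.0, 0.02, -0.02]
```

View pics/s1.png

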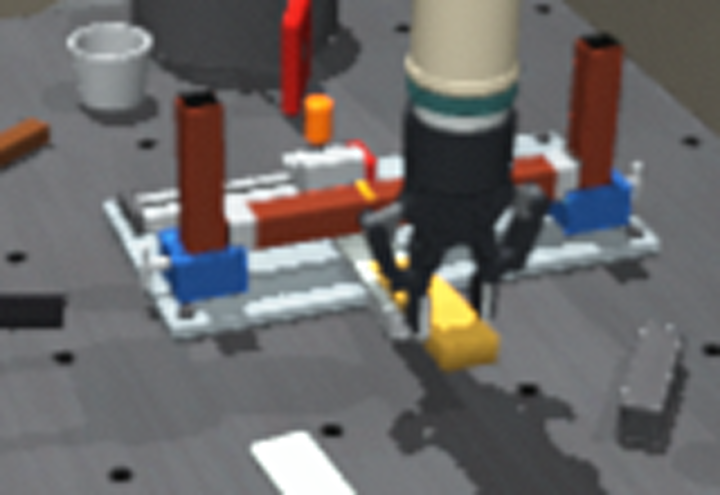

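View pics/w15.png

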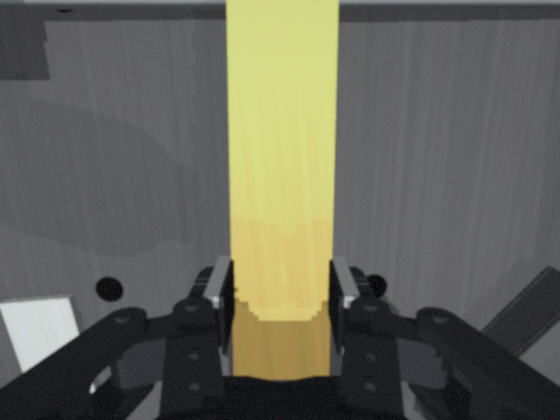

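Emit:
send_rows(
  delta_pos=[
    [0.002,-0.02,0.012],
    [0.002,-0.03,0.01],
    [0.001,-0.03,0],
    [0,-0.02,0],
    [0,0,0],
  ],
  angular=[
    [0,0,0],
    [0,0,0],
    [0,0,0],
    [0,0,0],
    [0,0,0],
  ],
)

```text
clock: 15.12
position: [0.5724, 0.072, 0.054]
ee_rot: [-0.0, 1.0, -0.006, -0.0]
contact_force: [-0.2, -0.5, -1.8]
width: 0.0375
```

Emit:
send_rows(
  delta_pos=[
    [0,-0.02,0.002],
    [0,-0.02,0],
    [0,0,0],
  ],
  angular=[
    [0,0,0],
    [0,0,0],
    [0,0,0],
  ],
)

```text
clock: 15.37
position: [0.5728, 0.0875, 0.0534]
ee_rot: [-0.0, 1.0, -0.006, 0.0]
contact_force: [-0.1, 0.0, -1.5]
width: 0.0372
```

Emit:
send_rows(
  delta_pos=[
    [-0.004,-0.02,0.003],
    [0,-0.02,0.003],
    [0,-0.01,0.002],
    [0,0,0],
  ],
  angular=[
    [0,0,0],
    [0,0,0],
    [0,0,0],
    [0,0,0],
  ],
)

```text
clock: 15.7
position: [0.5717, 0.1069, 0.0504]
ee_rot: [-0.0, 1.0, -0.006, 0.0]
contact_force: [-0.1, 1.2, 0.2]
width: 0.0381
```

```bash
python3 shot.py w16; python3 plan.py .571 .15 .0504 -0.6 2
```

```text
[0.5717 0.1069 0.0504] 0.0171 15.7
pos [0.5717 0.1068 0.0504] yaw -0.74 F [-0.1  1.5  1.2] w 0.0376 clk 15.75
dist [-0.0007  0.0432  0.    ] turn [-0.01 -0.01 -0.03]
[[-0.002, -0.054, 0.0], [-0.002, -0.054, 0.0]] [-0.01, -0.01, -0.02]
```

View pics/w16.png

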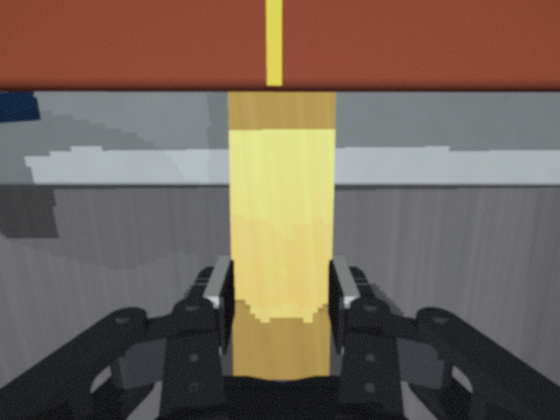

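The wedge's underside is on the packer. Now I'll push in slowly and watch the force.

Emit:
send_rows(
  delta_pos=[
    [-0.002,-0.012,0],
    [0,-0.012,0],
    [0,-0.008,0],
    [0,0,0],
  ],
  angular=[
    [0,0,0],
    [0,0,0],
    [0,0,0],
    [0,0,0],
  ],
)

```text
clock: 16.08
position: [0.5711, 0.1194, 0.0504]
ee_rot: [-0.0, 1.0, -0.007, 0.0]
contact_force: [-1.1, -0.1, 2.2]
width: 0.0378
```

Emit:
send_rows(
  delta_pos=[
    [0,-0.006,0],
    [0,-0.006,0],
    [0,0,0],
  ],
  angular=[
    [0,0,0],
    [0,0,0],
    [0,0,0],
  ],
)

```text
clock: 16.33
position: [0.5712, 0.1238, 0.0504]
ee_rot: [-0.0, 1.0, -0.007, 0.0]
contact_force: [0.7, -1.8, 4.0]
width: 0.0374
```

Emit:
send_rows(
  delta_pos=[
    [0,-0.006,0],
    [0,-0.006,0],
    [0,0,0],
  ],
  angular=[
    [0,0,0],
    [0,0,0],
    [0,0,0],
  ],
)

```text
clock: 16.58
position: [0.5713, 0.1286, 0.0504]
ee_rot: [-0.0, 1.0, -0.007, 0.0]
contact_force: [0.1, -2.8, 5.0]
width: 0.0375
```

Emit:
send_rows(
  delta_pos=[
    [0,-0.006,0],
    [0,-0.006,0],
    [0,0,0],
  ],
  angular=[
    [0,0,0],
    [0,0,0],
    [0,0,0],
  ],
)

```text
clock: 16.83
position: [0.5713, 0.1333, 0.0504]
ee_rot: [-0.0, 1.0, -0.007, 0.0]
contact_force: [-0.7, -2.1, 5.1]
width: 0.0374
```

Emit:
send_rows(
  delta_pos=[
    [0,-0.006,-0.001],
    [0,-0.006,0],
    [0,0,0],
  ],
  angular=[
    [0,0,0],
    [0,0,0],
    [0,0,0],
  ],
)

```text
clock: 17.08
position: [0.571, 0.1386, 0.0504]
ee_rot: [-0.0, 1.0, -0.007, -0.0]
contact_force: [0.7, -2.1, 2.9]
width: 0.0373
```

Emit:
send_rows(
  delta_pos=[
    [0,-0.006,0],
    [0,-0.006,0],
    [0,0,0],
  ],
  angular=[
    [0,0,0],
    [0,0,0],
    [0,0,0],
  ],
)

```text
clock: 17.33
position: [0.571, 0.1434, 0.0504]
ee_rot: [-0.0, 1.0, -0.007, -0.0]
contact_force: [1.2, -1.3, 3.2]
width: 0.0375
```

Emit:
send_rows(
  delta_pos=[
    [0,-0.006,0],
    [0,-0.006,0],
    [0,0,0],
  ],
  angular=[
    [0,0,0],
    [0,0,0],
    [0,0,0],
  ],
)

```text
clock: 17.58
position: [0.5711, 0.1482, 0.0504]
ee_rot: [-0.0, 1.0, -0.007, -0.0]
contact_force: [-0.3, -0.7, 2.7]
width: 0.0375
```

```bash
python3 shot.py w17; python3 -c "
from h import *
im=manip.get_image('side'); cv2.imwrite('pics/s2.png',cv2.resize(im[160:240,220:350],None,fx=6,fy=6,interpolation=cv2.INTER_CUBIC))"
```

```text
[0.5711 0.1482 0.0504] 0.0056 17.5833
```

View pics/w17.png

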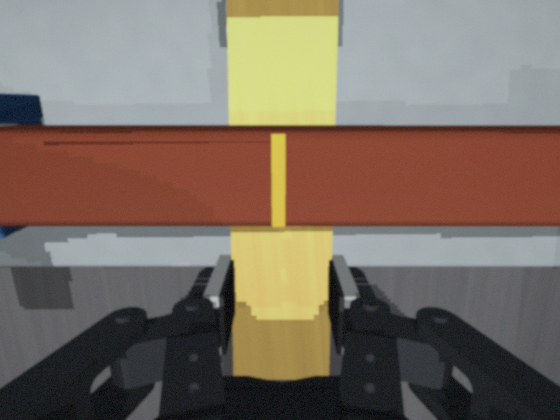

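View pics/s2.png

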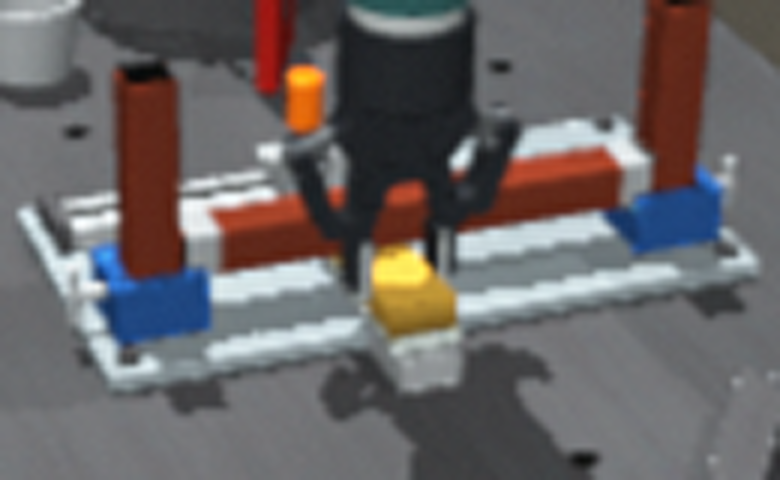

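Emit:
send_rows(
  delta_pos=[
    [0,-0.005,0],
    [0,-0.005,0],
    [0,0,0],
  ],
  angular=[
    [0,0,0],
    [0,0,0],
    [0,0,0],
  ],
)

```text
clock: 17.93
position: [0.5712, 0.1512, 0.0504]
ee_rot: [0.0, 1.0, -0.006, -0.0]
contact_force: [-0.2, -4.1, 2.4]
width: 0.0374
```

Emit:
send_rows(
  delta_pos=[
    [0,-0.004,0],
    [0,-0.004,0],
    [0,0,0],
  ],
  angular=[
    [0,0,0],
    [0,0,0],
    [0,0,0],
  ],
)

```text
clock: 18.18
position: [0.5712, 0.1523, 0.0504]
ee_rot: [0.002, 1.0, -0.006, -0.0]
contact_force: [-0.4, -10.1, 2.7]
width: 0.0377
```

Something stiff met the wedge at about 79 mm insertion, which is where the stop is expected. To tell loose from bearing, I'll unload and lift the wedge slightly.

Emit:
send_rows(
  delta_pos=[
    [0,0.008,0],
    [0,0,-0.003],
    [0,0,0],
  ],
  angular=[
    [0,0,0],
    [0,0,0],
    [0,0,0],
  ],
)

```text
clock: 18.43
position: [0.571, 0.1519, 0.0508]
ee_rot: [-0.0, 1.0, -0.007, -0.0]
contact_force: [1.9, 0.2, -6.8]
width: 0.0373
```

Emit:
send_rows(
  delta_pos=[
    [0,0,-0.003],
    [0,0,0],
    [0,0,0],
  ],
  angular=[
    [0,0,0],
    [0,0,0],
    [0,0,0],
  ],
)

```text
clock: 18.68
position: [0.571, 0.1519, 0.0518]
ee_rot: [-0.0, 1.0, -0.007, -0.0]
contact_force: [3.4, 0.0, -10.8]
width: 0.0375
```

Emit:
send_rows(
  delta_pos=[
    [0,0,0.001],
    [0,0,0],
    [0,0,0],
  ],
  angular=[
    [0,0,0],
    [0,0,0],
    [0,0,0],
  ],
)

```text
clock: 18.93
position: [0.5711, 0.1518, 0.052]
ee_rot: [-0.0, 1.0, -0.007, -0.0]
contact_force: [3.6, 0.4, -12.8]
width: 0.0371
```

Emit:
send_rows(
  delta_pos=[
    [0,0,0.001],
    [0,0,0],
    [0,0,0],
  ],
  angular=[
    [0,0,0],
    [0,0,0],
    [0,0,0],
  ],
)

```text
clock: 19.18
position: [0.5711, 0.1518, 0.052]
ee_rot: [-0.0, 1.0, -0.007, -0.0]
contact_force: [2.9, 2.8, -12.6]
width: 0.0372
```

Emit:
send_rows(
  delta_pos=[
    [0,0,0.001],
    [0,0,0],
    [0,0,0],
  ],
  angular=[
    [0,0,0],
    [0,0,0],
    [0,0,0],
  ],
)

```text
clock: 19.43
position: [0.5711, 0.1518, 0.0517]
ee_rot: [-0.0, 1.0, -0.007, -0.0]
contact_force: [2.9, 4.1, -11.3]
width: 0.0373
```

Emit:
send_rows(
  delta_pos=[
    [0,0,0.001],
    [0,0,0],
    [0,0,0],
  ],
  angular=[
    [0,0,0],
    [0,0,0],
    [0,0,0],
  ],
)

```text
clock: 19.68
position: [0.5711, 0.1518, 0.0515]
ee_rot: [-0.0, 1.0, -0.007, -0.0]
contact_force: [2.2, 3.2, -10.0]
width: 0.0375
```

The wedge meets an upward spring right away, so it appears to bear near the end of its travel, though only just. I'll back out 10 mm and repeat the lift test to get the gap properly.

Emit:
send_rows(
  delta_pos=[
    [0,0,0.003],
    [0,0.012,0],
    [0,0.012,0],
    [0,0,0],
    [0,0,0],
  ],
  angular=[
    [0,0,0],
    [0,0,0],
    [0,0,0],
    [0,0,0],
    [0,0,0],
  ],
)

```text
clock: 20.1
position: [0.5714, 0.1411, 0.0508]
ee_rot: [0.0, 1.0, -0.007, 0.0]
contact_force: [-0.8, 0.0, -1.5]
width: 0.0375
```

Emit:
send_rows(
  delta_pos=[
    [0,0,-0.002],
    [0,0,0],
    [0,0,0],
  ],
  angular=[
    [0,0,0],
    [0,0,0],
    [0,0,0],
  ],
)

```text
clock: 20.35
position: [0.5712, 0.1419, 0.0511]
ee_rot: [-0.0, 1.0, -0.007, 0.0]
contact_force: [-0.6, 0.3, -2.3]
width: 0.0374
```

Emit:
send_rows(
  delta_pos=[
    [0,0,-0.002],
    [0,0,0],
    [0,0,0],
  ],
  angular=[
    [0,0,0],
    [0,0,0],
    [0,0,0],
  ],
)

```text
clock: 20.6
position: [0.5711, 0.142, 0.0516]
ee_rot: [0.0, 1.0, -0.007, -0.0]
contact_force: [-0.8, 0.2, -3.8]
width: 0.0374
```

Emit:
send_rows(
  delta_pos=[
    [0,0,-0.002],
    [0,0,0],
    [0,0,0],
  ],
  angular=[
    [0,0,0],
    [0,0,0],
    [0,0,0],
  ],
)

```text
clock: 20.85
position: [0.5711, 0.142, 0.0522]
ee_rot: [-0.0, 1.0, -0.007, -0.0]
contact_force: [0.5, -0.2, -5.4]
width: 0.0376
```

Clearance at about 69 mm insertion is only about 0.7 mm, so the remaining gap is about 12.2 mm and the wedge should bear at about 75 mm, before the stop. One packer is right. I'll lower the wedge and push in finely with little down-pressure.

Emit:
send_rows(
  delta_pos=[
    [0,0,0.004],
    [0,-0.006,0],
    [0,-0.006,0],
    [0,0,0],
    [0,0,0],
  ],
  angular=[
    [0,0,0],
    [0,0,0],
    [0,0,0],
    [0,0,0],
    [0,0,0],
  ],
)

```text
clock: 21.27
position: [0.5712, 0.1471, 0.0509]
ee_rot: [-0.0, 1.0, -0.006, 0.0]
contact_force: [-0.7, 1.0, -3.5]
width: 0.0374
```

Emit:
send_rows(
  delta_pos=[
    [0,-0.003,0],
    [0,-0.003,0],
    [0,0,0],
  ],
  angular=[
    [0,0,0],
    [0,0,0],
    [0,0,0],
  ],
)

```text
clock: 21.52
position: [0.5711, 0.149, 0.0508]
ee_rot: [0.0, 1.0, -0.006, -0.0]
contact_force: [-0.7, -1.5, -3.5]
width: 0.0378
```

Emit:
send_rows(
  delta_pos=[
    [0,-0.003,0],
    [0,-0.002,0],
    [0,0,0],
  ],
  angular=[
    [0,0,0],
    [0,0,0],
    [0,0,0],
  ],
)

```text
clock: 21.77
position: [0.571, 0.1509, 0.0507]
ee_rot: [0.0, 1.0, -0.006, -0.0]
contact_force: [-0.3, -3.3, -4.2]
width: 0.0371
```

Emit:
send_rows(
  delta_pos=[
    [0,-0.003,0],
    [0,0,0],
    [0,0,0],
  ],
  angular=[
    [0,0,0],
    [0,0,0],
    [0,0,0],
  ],
)

```text
clock: 22.02
position: [0.571, 0.152, 0.0507]
ee_rot: [0.0, 1.0, -0.007, -0.0]
contact_force: [0.2, -3.5, -5.4]
width: 0.0375
```

Emit:
send_rows(
  delta_pos=[
    [0,-0.002,0.001],
    [0,-0.002,0.001],
    [0,0,0],
  ],
  angular=[
    [0,0,0],
    [0,0,0],
    [0,0,0],
  ],
)

```text
clock: 22.27
position: [0.5711, 0.1522, 0.0504]
ee_rot: [0.002, 1.0, -0.006, -0.0]
contact_force: [-1.5, -8.3, -1.4]
width: 0.0374
```

Emit:
send_rows(
  delta_pos=[
    [0,-0.003,0],
    [0,-0.003,0],
    [0,0,0],
  ],
  angular=[
    [0,0,0],
    [0,0,0],
    [0,0,0],
  ],
)

```text
clock: 22.52
position: [0.5712, 0.1524, 0.0505]
ee_rot: [0.004, 1.0, -0.005, -0.0]
contact_force: [-0.3, -14.6, -1.7]
width: 0.0376
```

```bash
python3 shot.py w18; python3 -c "
from h import *
im=manip.get_image('top'); cv2.imwrite('pics/t2.png',cv2.resize(im[100:270,160:300],None,fx=3.5,fy=3.5,interpolation=cv2.INTER_CUBIC))
print(manip.get_state())"
```

```text
[0.5712 0.1524 0.0505] 0.0075 22.5167
{'clock': 22.6167, 'qpos': array([ 0.14703721,  0.47404118,  1.74082649, -0.00840949,  0.92848941,
        0.16294848]), 'qd': array([-0.00183768,  0.00046742,  0.00154482,  0.00179424, -0.0011154 ,
       -0.00061189]), 'effort': array([  8.49335968, -47.96910524, -20.65591514,   4.0710488 ,
        -0.95303759,  -0.0526809 ]), 'position': array([0.57114932, 0.15239592, 0.05042047]), 'ee_rot': array([ 3.46043069e-03,  9.99979188e-01, -5.43376663e-03, -3.52233236e-04]), 'contact_force': array([ -1.3550596 , -14.07955948,  -1.26388936]), 'moment': array([-2.42015288,  0.06889886, -0.0766719 ]), 'width': 0.03731731686059675}
```

View pics/w18.png

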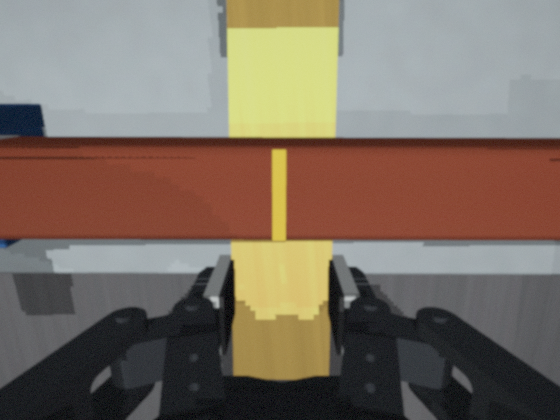

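Hard contact with the stop comes at y = 0.152, and the rail bearing felt before it is light. With one packer that leaves about 12.3 mm, too near the 12.9 limit to trust. I'll settle it by releasing the wedge and touching the rail top, then the 12 mm jig plate, with shut fingertips at low force.

Emit:
send_rows(
  delta_pos=[
    [0,0.008,0],
    [0,0,0],
    [0,0,0],
    [0,0,0],
  ],
  angular=[
    [0,0,0],
    [0,0,0],
    [0,0,0],
    [0,0,0],
  ],
  hand=58,
)

```text
clock: 22.95
position: [0.572, 0.1541, 0.0508]
ee_rot: [-0.001, 1.0, -0.007, 0.001]
contact_force: [0.0, -0.2, 0.1]
width: 0.0581
```

Emit:
send_rows(
  delta_pos=[
    [0,0,-0.05],
    [0,0,-0.08],
    [0,-0.05,-0.02],
    [0,-0.055,0],
    [0,0,0],
  ],
  angular=[
    [0,0,0],
    [0,0,0],
    [0,0,0],
    [0,0,0],
    [0,0,0],
  ],
  squeeze=30,
)

```text
clock: 23.37
position: [0.5729, 0.1993, 0.1119]
ee_rot: [-0.002, 1.0, -0.006, 0.002]
contact_force: [0.3, 0.5, -0.1]
width: 0.0579
```

Emit:
send_rows(
  delta_pos=[
    [0,0,0.02],
    [0,0,0.01],
    [0,0,0],
    [0,0,0],
    [0,0,0],
  ],
  angular=[
    [0,0,0],
    [0,0,0],
    [0,0,0],
    [0,0,0],
    [0,0,0],
  ],
  hand=0,
)

```text
clock: 23.78
position: [0.5717, 0.1946, 0.0976]
ee_rot: [0.0, 1.0, -0.007, -0.0]
contact_force: [0.6, -0.9, 0.6]
width: 0.0001
```

```bash
python3 shot.py w19; python3 plan.py .571 .197 .092 -0.6 1
```

```text
[0.5717 0.1946 0.0976] 0.009 23.7833
pos [0.5719 0.1946 0.0978] yaw -0.8 F [ 0.5  0.9 -1.2] w -0.0001 clk 23.83
dist [-0.0009  0.0024 -0.0058] turn [ 0.    0.   -0.04]
[[-0.002, -0.006, 0.015]] [0.0, 0.0, -0.04]
```

View pics/w19.png

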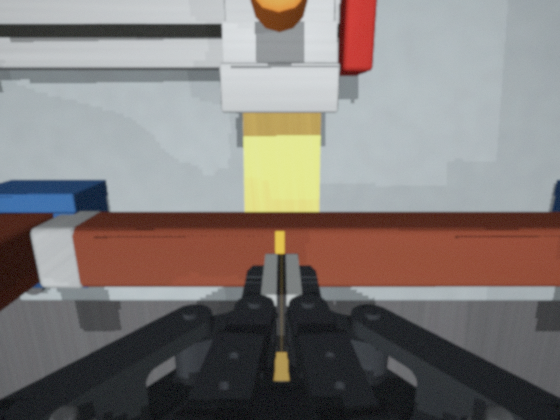

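Emit:
send_rows(
  delta_pos=[
    [0,-0.004,0.01],
    [0,0,0.004],
    [0,0,0],
  ],
  angular=[
    [0,0,0],
    [0,0,0],
    [0,0,0],
  ],
)

```text
clock: 24.08
position: [0.5715, 0.1966, 0.0919]
ee_rot: [0.0, 1.0, -0.007, -0.0]
contact_force: [0.3, 0.1, -0.4]
width: 0.0002
```

Emit:
send_rows(
  delta_pos=[
    [0,0,0.003],
    [0,0,0.002],
    [0,0,0],
  ],
  angular=[
    [0,0,0],
    [0,0,0],
    [0,0,0],
  ],
)

```text
clock: 24.33
position: [0.5718, 0.1967, 0.0903]
ee_rot: [-0.0, 1.0, -0.007, -0.0]
contact_force: [-0.9, -0.3, -0.2]
width: -0.0001
```

Emit:
send_rows(
  delta_pos=[
    [0,0,0.003],
    [0,0,0],
    [0,0,0],
  ],
  angular=[
    [0,0,0],
    [0,0,0],
    [0,0,0],
  ],
)

```text
clock: 24.58
position: [0.5718, 0.1968, 0.0892]
ee_rot: [-0.0, 1.0, -0.007, -0.0]
contact_force: [0.1, 0.6, 0.1]
width: -0.0
```

Emit:
send_rows(
  delta_pos=[
    [0,0,0.002],
    [0,0,0],
    [0,0,0],
  ],
  angular=[
    [0,0,0],
    [0,0,0],
    [0,0,0],
  ],
)

```text
clock: 24.83
position: [0.5718, 0.1968, 0.0884]
ee_rot: [-0.0, 1.0, -0.007, -0.0]
contact_force: [-0.2, 1.0, -0.1]
width: 0.0
```

Emit:
send_rows(
  delta_pos=[
    [0,0,0.002],
    [0,0,0],
    [0,0,0],
  ],
  angular=[
    [0,0,0],
    [0,0,0],
    [0,0,0],
  ],
)

```text
clock: 25.08
position: [0.572, 0.1968, 0.0878]
ee_rot: [-0.0, 1.0, -0.007, 0.0]
contact_force: [-0.3, 0.8, 0.9]
width: 0.0001
```

Emit:
send_rows(
  delta_pos=[
    [0,0,0.002],
    [0,0,0],
    [0,0,0],
  ],
  angular=[
    [0,0,0],
    [0,0,0],
    [0,0,0],
  ],
)

```text
clock: 25.33
position: [0.572, 0.1968, 0.0878]
ee_rot: [-0.0, 1.0, -0.007, 0.0]
contact_force: [-0.9, -1.3, 5.7]
width: 0.0004
```

Rigid contact with the tip at 68.8 mm is just what a wedge bearing at the stop gives (20+6+12.9+30 = 68.9). Touching the same spot with the wedge withdrawn will show whether it was really lifting the rail.

Emit:
send_rows(
  delta_pos=[
    [0,0,-0.02],
    [0,0.03,-0.04],
    [0,0.05,0],
    [0,0.032,0],
    [0,0,0],
  ],
  angular=[
    [0,0,0],
    [0,0,0],
    [0,0,0],
    [0,0,0],
    [0,0,0],
  ],
  hand=58,
)

```text
clock: 25.75
position: [0.571, 0.1498, 0.111]
ee_rot: [0.001, 1.0, -0.008, -0.0]
contact_force: [-0.4, 0.1, -0.2]
width: 0.0577
```

```bash
python3 plan.py .571 .149 .0505 -0.6 3
```

```text
pos [0.571  0.1498 0.111 ] yaw -0.87 F [-0.4  0.1 -0.2] w 0.0577 clk 25.75
dist [-0.     -0.0008 -0.0605] turn [ 0.01  0.01 -0.06]
[[0.0, 0.001, 0.05], [-0.0, 0.001, 0.05], [-0.0, 0.001, 0.05]] [0.0, 0.0, -0.02]
```

Emit:
send_rows(
  delta_pos=[
    [0,0,0.07],
    [0,0,0.06],
    [0,0,0.02],
    [0,0,0],
    [0,0,0],
  ],
  angular=[
    [0,0,-0.05],
    [0,0,0],
    [0,0,0],
    [0,0,0],
    [0,0,0],
  ],
)

```text
clock: 26.17
position: [0.5712, 0.1523, 0.0506]
ee_rot: [-0.0, 1.0, -0.005, -0.001]
contact_force: [0.5, -0.0, 0.7]
width: 0.0576
```

Emit:
send_rows(
  delta_pos=[
    [0,0,0],
    [0,0,0],
    [0,0,0],
    [0,0,0],
  ],
  angular=[
    [0,0,0],
    [0,0,0],
    [0,0,0],
    [0,0,0],
  ],
  hand=30,
  squeeze=60,
)

```text
clock: 26.5
position: [0.572, 0.1523, 0.0525]
ee_rot: [-0.0, 1.0, -0.005, 0.001]
contact_force: [-1.6, 0.9, 5.5]
width: 0.0385
```

Emit:
send_rows(
  delta_pos=[
    [0,0.003,0],
    [0,0.003,0],
    [0,0,0],
  ],
  angular=[
    [0,0,0],
    [0,0,0],
    [0,0,0],
  ],
)

```text
clock: 26.75
position: [0.5721, 0.1514, 0.0525]
ee_rot: [-0.002, 1.0, -0.005, 0.001]
contact_force: [-0.8, 4.5, 5.0]
width: 0.0377
```

Emit:
send_rows(
  delta_pos=[
    [0,0.02,0],
    [0,0.02,0],
    [0,0.015,0],
    [0,0,0],
  ],
  angular=[
    [0,0,0],
    [0,0,0],
    [0,0,0],
    [0,0,0],
  ],
)

```text
clock: 27.08
position: [0.5726, 0.1272, 0.0525]
ee_rot: [-0.0, 1.0, -0.005, 0.002]
contact_force: [0.8, 0.6, 6.2]
width: 0.0381
```

Emit:
send_rows(
  delta_pos=[
    [0,0,0],
    [0,0,0],
    [0,0,0],
  ],
  angular=[
    [0,0,0],
    [0,0,0],
    [0,0,0],
  ],
  hand=58,
)

```text
clock: 27.33
position: [0.5709, 0.1273, 0.0508]
ee_rot: [0.0, 1.0, -0.005, -0.0]
contact_force: [0.0, -0.2, 0.3]
width: 0.058
```

Emit:
send_rows(
  delta_pos=[
    [0,0,-0.05],
    [0,-0.05,-0.08],
    [0,-0.08,-0.02],
    [0,-0.043,0],
    [0,0,0],
  ],
  angular=[
    [0,0,0],
    [0,0,0],
    [0,0,0],
    [0,0,0],
    [0,0,0],
  ],
  squeeze=30,
)

```text
clock: 27.75
position: [0.5723, 0.2, 0.1119]
ee_rot: [-0.001, 1.0, -0.003, 0.001]
contact_force: [0.3, -1.5, -0.6]
width: 0.0578
```

```bash
python3 plan.py .572 .1968 .092 -0.6 2
```

```text
pos [0.5723 0.2    0.1119] yaw -0.37 F [ 0.3 -1.5 -0.6] w 0.0578 clk 27.75
dist [-0.0003 -0.0032 -0.0199] turn [-0.03 -0.03  0.05]
[[-0.0, 0.004, 0.025], [-0.0, 0.004, 0.025]] [-0.01, -0.02, 0.02]
```

Emit:
send_rows(
  delta_pos=[
    [0,0.002,0.02],
    [0,0,0.02],
    [0,0,0.008],
    [0,0,0],
    [0,0,0],
  ],
  angular=[
    [0,0,0],
    [0,0,0],
    [0,0,0],
    [0,0,0],
    [0,0,0],
  ],
  hand=0,
)

```text
clock: 28.17
position: [0.5712, 0.1949, 0.0906]
ee_rot: [0.0, 1.0, -0.005, -0.001]
contact_force: [0.7, -0.1, 0.2]
width: 0.0001
```

Emit:
send_rows(
  delta_pos=[
    [0,0,0.005],
    [0,0,0],
    [0,0,0],
  ],
  angular=[
    [0,0,0],
    [0,0,0],
    [0,0,0],
  ],
)

```text
clock: 28.42
position: [0.5718, 0.1957, 0.0897]
ee_rot: [-0.0, 1.0, -0.005, 0.0]
contact_force: [-0.0, 0.8, 1.2]
width: -0.0
```

Emit:
send_rows(
  delta_pos=[
    [0,0,0.004],
    [0,0,0],
    [0,0,0],
  ],
  angular=[
    [0,0,0],
    [0,0,0],
    [0,0,0],
  ],
)

```text
clock: 28.67
position: [0.5717, 0.196, 0.0881]
ee_rot: [-0.0, 1.0, -0.005, 0.0]
contact_force: [0.2, -0.1, -0.2]
width: 0.0002
```

Emit:
send_rows(
  delta_pos=[
    [0,0,0.002],
    [0,0,0],
    [0,0,0],
  ],
  angular=[
    [0,0,0],
    [0,0,0],
    [0,0,0],
  ],
)

```text
clock: 28.92
position: [0.5718, 0.196, 0.0874]
ee_rot: [-0.0, 1.0, -0.005, 0.0]
contact_force: [-0.9, 0.5, 1.1]
width: -0.0003
```

Emit:
send_rows(
  delta_pos=[
    [0,0,0.002],
    [0,0,0],
    [0,0,0],
  ],
  angular=[
    [0,0,0],
    [0,0,0],
    [0,0,0],
  ],
)

```text
clock: 29.17
position: [0.5717, 0.196, 0.087]
ee_rot: [-0.0, 1.0, -0.005, 0.0]
contact_force: [-1.2, 0.4, 5.2]
width: -0.0003
```

Without the wedge the same spot contacts about 0.3 mm lower and gives like the spring; with the wedge at the stop it was rigid. So one packer bears, but only just. I'll average some readings to sharpen this.

```bash
cat > avg.py <<'E'
import sys
from h import *
A=[]
for i in range(int(sys.argv[1])):
    manip.get_image("side"); s=manip.get_state(); A.append([*s["position"],*s["contact_force"]])
A=np.array(A)*np.array([1e3]*3+[1]*3); print(A.mean(0).round(2),A.std(0).round(2),s["clock"])
E
python3 avg.py 8
```

```text
[ 5.7175e+02  1.9603e+02  8.6960e+01 -1.5700e+00 -5.0000e-02  5.7000e+00] [0.01 0.01 0.02 0.33 0.57 0.7 ] 29.5667
```

Averaged result: the rail's natural gap is about 18.55 mm, so one packer leaves about 12.55 mm. The wedge bottoms on the stop after lifting the rail only about 0.3 mm (about 3 N), which isn't firm and leaves no travel to tighten, so I'll add the second packer. First I'll park the wedge on the free bench.

Emit:
send_rows(
  delta_pos=[
    [0,0,-0.02],
    [0,0.05,-0.05],
    [0,0.07,0],
    [0,0.052,0],
    [0,0,0],
  ],
  angular=[
    [0,0,0],
    [0,0,0],
    [0,0,0],
    [0,0,0],
    [0,0,0],
  ],
  hand=58,
)

```text
clock: 29.98
position: [0.5711, 0.1238, 0.1148]
ee_rot: [0.001, 1.0, -0.006, 0.0]
contact_force: [0.2, -0.0, -0.1]
width: 0.0578
```

```bash
python3 plan.py .571 .127 .0505 -0.6 3
```

```text
pos [0.5711 0.1238 0.1148] yaw -0.66 F [ 0.2 -0.  -0.1] w 0.0578 clk 29.98
dist [-0.0001  0.0032 -0.0643] turn [ 0.03 -0.   -0.01]
[[-0.0, -0.003, 0.054], [-0.0, -0.003, 0.054], [-0.0, -0.003, 0.054]] [0.01, -0.0, -0.0]
```

Emit:
send_rows(
  delta_pos=[
    [0,0,0.08],
    [0,0,0.06],
    [0,0,0.02],
    [0,0,0],
    [0,0,0],
  ],
  angular=[
    [0,0,0],
    [0,0,0],
    [0,0,0],
    [0,0,0],
    [0,0,0],
  ],
)

```text
clock: 30.4
position: [0.5712, 0.1276, 0.0505]
ee_rot: [-0.0, 1.0, -0.004, -0.0]
contact_force: [0.3, -0.4, -0.0]
width: 0.0581
```

Emit:
send_rows(
  delta_pos=[
    [0,0,0],
    [0,0,0],
    [0,0,0],
    [0,0,0],
  ],
  angular=[
    [0,0,0],
    [0,0,0],
    [0,0,0],
    [0,0,0],
  ],
  hand=30,
  squeeze=60,
)

```text
clock: 30.73
position: [0.5724, 0.1276, 0.0523]
ee_rot: [-0.0, 1.0, -0.005, 0.002]
contact_force: [-0.3, 0.3, 6.6]
width: 0.0376
```

Emit:
send_rows(
  delta_pos=[
    [0,0.03,-0.002],
    [0,0.05,-0.002],
    [0,0.06,-0.004],
    [0,0.08,-0.02],
    [0,0.1,-0.04],
  ],
  angular=[
    [0,0,0],
    [0,0,0],
    [0,0,0],
    [0,0,0],
    [0,0,0],
  ],
)

```text
clock: 31.15
position: [0.5676, 0.0002, 0.0755]
ee_rot: [-0.0, 1.0, -0.003, -0.003]
contact_force: [0.3, 0.8, -2.0]
width: 0.0377
```

Emit:
send_rows(
  delta_pos=[
    [0,0.1,0],
    [0,0.1,0.04],
    [0,0.02,0.06],
    [0,0,0.02],
    [0,0,0],
  ],
  angular=[
    [0,0,0],
    [0,0,0],
    [0,0,0],
    [0,0,0],
    [0,0,0],
  ],
)

```text
clock: 31.57
position: [0.5671, -0.087, 0.0276]
ee_rot: [-0.001, 1.0, -0.006, -0.002]
contact_force: [-0.3, 0.9, -1.6]
width: 0.038
```

```bash
python3 plan.py .571 -.09 .0285 -0.6 1; python3 shot.py w20
```

```text
pos [ 0.5671 -0.087   0.0276] yaw -0.65 F [-0.3  0.9 -1.6] w 0.038 clk 31.57
dist [ 0.0039 -0.003   0.0009] turn [-0.02  0.06 -0.01]
[[0.01, 0.007, -0.002]] [-0.02, 0.06, -0.01]
[ 0.5671 -0.087   0.0276] 0.0386 31.5667
```

View pics/w20.png

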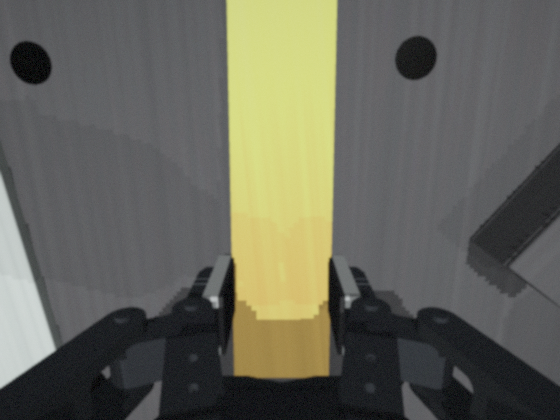

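Emit:
send_rows(
  delta_pos=[
    [0,0,0.004],
    [0,0,0.003],
    [0,0,0],
  ],
  angular=[
    [0,0,0],
    [0,0,0],
    [0,0,0],
  ],
)

```text
clock: 31.87
position: [0.5694, -0.0851, 0.0274]
ee_rot: [-0.0, 1.0, -0.004, 0.0]
contact_force: [-0.4, -0.6, -1.8]
width: 0.0379
```

Emit:
send_rows(
  delta_pos=[
    [0,0,0],
    [0,0,0],
    [0,0,0],
  ],
  angular=[
    [0,0,0],
    [0,0,0],
    [0,0,0],
  ],
  hand=58,
)

```text
clock: 32.12
position: [0.5696, -0.0859, 0.0275]
ee_rot: [0.0, 1.0, -0.004, 0.001]
contact_force: [0.4, -1.1, -0.3]
width: 0.0581
```

```bash
python3 plan.py .440 -.138 .11 4.6 6
```

```text
pos [ 0.5696 -0.0859  0.0275] yaw -0.49 F [ 0.4 -1.1 -0.3] w 0.0581 clk 32.12
dist [-0.1296 -0.0521  0.0825] turn [ 0.   -0.02 -1.11]
[[-0.054, 0.022, -0.034], [-0.054, 0.021, -0.034], [-0.054, 0.021, -0.034], [-0.055, 0.02, -0.034], [-0.055, 0.019, -0.034]] [0.0, -0.0, -0.18]
[[-0.055, 0.018, -0.034]] [0.0, -0.0, -0.18]
```

Emit:
send_rows(
  delta_pos=[
    [0,0,-0.08],
    [-0.03,0.01,-0.09],
    [-0.08,0.03,-0.03],
    [-0.09,0.035,0],
    [-0.09,0.033,0],
  ],
  angular=[
    [0,0,-0.2],
    [0,0,-0.3],
    [0,0,-0.3],
    [0,0,-0.3],
    [0,0,0],
  ],
)

```text
clock: 32.53
position: [0.4555, -0.1357, 0.1085]
ee_rot: [0.001, 0.999, 0.041, 0.002]
contact_force: [-0.2, -0.5, -0.6]
width: 0.0582
```

Emit:
send_rows(
  delta_pos=[
    [-0.035,0.012,0],
    [0,0,0],
    [0,0,0],
  ],
  angular=[
    [0,0,0],
    [0,0,0],
    [0,0,0],
  ],
)

```text
clock: 32.78
position: [0.4423, -0.1415, 0.1074]
ee_rot: [0.0, 0.999, 0.038, 0.001]
contact_force: [0.1, -0.0, 0.6]
width: 0.0578
```

```bash
python3 shot.py w21; python3 plan.py .440 -.138 .024 4.6 3
```

```text
[ 0.4423 -0.1415  0.1074] 0.0393 32.7833
pos [ 0.4433 -0.1415  0.1074] yaw 4.47 F [ 0.4 -0.6 -0.4] w 0.0578 clk 32.83
dist [-0.0033  0.0035 -0.0834] turn [ 0.01 -0.03 -0.03]
[[-0.003, -0.003, 0.07], [-0.003, -0.003, 0.07], [-0.003, -0.003, 0.07]] [0.0, -0.01, -0.01]
```

View pics/w21.png

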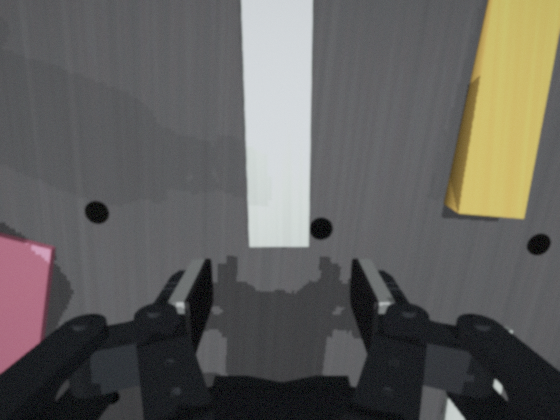

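Run:
```python
from h import *
c=dict(manip.calibration("wrist")); c["camera_from_world"]=np.load("pics/w21.npy")
e=[onz(c,*p,.006) for p in((248,247),(309,247),(242,5),(313,5))]
m=(e[0]+e[1])/2; n=(e[2]+e[3])/2; d=(n-m)/np.linalg.norm(n-m); print("end",m,"ang",np.degrees(np.arctan2(d[1],d[0])),"ctr",m+.08*d,"grasp",m+.025*d)
```

```text
end [ 0.44276982 -0.16313495  0.006     ] ang 94.50392979869339 ctr [ 0.43648762 -0.083382    0.006     ] grasp [ 0.44080663 -0.13821216  0.006     ]
```

Emit:
send_rows(
  delta_pos=[
    [-0.003,-0.004,0.08],
    [-0.003,-0.004,0.08],
    [0,0,0.045],
    [0,0,0],
    [0,0,0],
  ],
  angular=[
    [0,0,0],
    [0,0,0],
    [0,0,0],
    [0,0,0],
    [0,0,0],
  ],
  hand=54,
)

```text
clock: 33.25
position: [0.4403, -0.1377, 0.0241]
ee_rot: [-0.0, 0.999, 0.04, -0.0]
contact_force: [0.6, 0.4, -0.2]
width: 0.0542
```

Emit:
send_rows(
  delta_pos=[
    [0,0,0.01],
    [0,0,0.002],
    [0,0,0],
  ],
  angular=[
    [0,0,0],
    [0,0,0],
    [0,0,0],
  ],
  hand=46,
)

```text
clock: 33.5
position: [0.4403, -0.1384, 0.0208]
ee_rot: [0.0, 0.999, 0.04, 0.001]
contact_force: [0.2, 0.1, 0.6]
width: 0.0464
```

```bash
python3 plan.py .4408 -.1382 .0192 4.5 1
```

```text
pos [ 0.4403 -0.1384  0.0208] yaw 4.53 F [0.2 0.1 0.6] w 0.0464 clk 33.5
dist [ 0.0005  0.0002 -0.0016] turn [ 0.01 -0.02  0.01]
[[0.001, -0.0, 0.004]] [0.01, -0.02, 0.01]
```

Emit:
send_rows(
  delta_pos=[
    [0,0,0],
    [0,0,0],
    [0,0,0],
    [0,0,0],
  ],
  angular=[
    [0,0,0],
    [0,0,0],
    [0,0,0],
    [0,0,0],
  ],
  hand=30,
  squeeze=60,
)

```text
clock: 33.83
position: [0.4401, -0.1384, 0.0214]
ee_rot: [0.0, 0.999, 0.039, 0.001]
contact_force: [-0.7, -0.2, 5.6]
width: 0.0368
```

Emit:
send_rows(
  delta_pos=[
    [0,0,-0.02],
    [0,0,-0.06],
    [0,0,-0.09],
    [0,0,0],
    [0,0,0],
  ],
  angular=[
    [0,0,0],
    [0,0,0],
    [0,0,0],
    [0,0,0],
    [0,0,0],
  ],
)

```text
clock: 34.25
position: [0.4409, -0.1389, 0.0905]
ee_rot: [0.001, 0.999, 0.039, 0.003]
contact_force: [0.1, -1.1, -2.4]
width: 0.0365
```

```bash
python3 shot.py w22; python3 plan.py .5696 .02 .065 -0.6 8
```

```text
[ 0.4409 -0.1389  0.0905] 0.0544 34.25
pos [ 0.4395 -0.1383  0.0891] yaw 4.51 F [-0.7 -0.3 -2.1] w 0.0365 clk 34.3
dist [ 0.1301  0.1583 -0.0241] turn [ 0.01 -0.03  1.12]
[[0.044, -0.046, 0.008], [0.044, -0.047, 0.008], [0.043, -0.047, 0.008], [0.043, -0.048, 0.008], [0.042, -0.048, 0.008]] [0.0, -0.0, 0.14]
[[0.042, -0.049, 0.008], [0.041, -0.049, 0.008], [0.041, -0.049, 0.008]] [0.0, -0.0, 0.14]
```

View pics/w22.png

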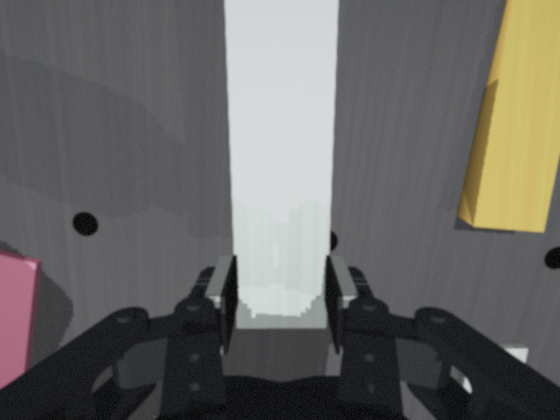

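Emit:
send_rows(
  delta_pos=[
    [0.044,-0.046,0.004],
    [0.044,-0.047,0.008],
    [0.043,-0.047,0.008],
    [0.043,-0.048,0.008],
    [0.042,-0.048,0.008],
  ],
  angular=[
    [0,0,0.14],
    [0,0,0.14],
    [0,0,0.14],
    [0,0,0.14],
    [0,0,0.14],
  ],
)

```text
clock: 34.72
position: [0.5195, -0.0378, 0.0721]
ee_rot: [-0.0, 1.0, 0.011, -0.002]
contact_force: [-0.2, -0.2, -0.3]
width: 0.0366
```

Emit:
send_rows(
  delta_pos=[
    [0.042,-0.049,0.008],
    [0.041,-0.049,0.008],
    [0.041,-0.049,0.008],
    [0,0,0],
    [0,0,0],
  ],
  angular=[
    [0,0,0.14],
    [0,0,0.14],
    [0,0,0.14],
    [0,0,0],
    [0,0,0],
  ],
)

```text
clock: 35.13
position: [0.5683, 0.0214, 0.0622]
ee_rot: [-0.0, 1.0, -0.004, -0.002]
contact_force: [-0.6, -0.5, -0.7]
width: 0.0365
```

Emit:
send_rows(
  delta_pos=[
    [0,0,0],
    [0,0,0],
  ],
  angular=[
    [0,0,0],
    [0,0,0],
  ],
)

```text
clock: 35.3
position: [0.5677, 0.0198, 0.0633]
ee_rot: [0.0, 1.0, -0.006, -0.001]
contact_force: [0.9, -0.1, -0.7]
width: 0.0365
```

```bash
python3 plan.py .5705 .07 .0495 -0.6 4; python3 shot.py w23
```

```text
pos [0.5677 0.0198 0.0633] yaw -0.65 F [ 0.9 -0.1 -0.7] w 0.0365 clk 35.3
dist [ 0.0028  0.0502 -0.0138] turn [ 0.    0.03 -0.01]
[[0.001, -0.031, 0.009], [0.001, -0.031, 0.009], [0.001, -0.031, 0.009], [0.001, -0.031, 0.009]] [0.0, 0.01, -0.0]
[0.5677 0.0198 0.0633] 0.0104 35.3
```

View pics/w23.png

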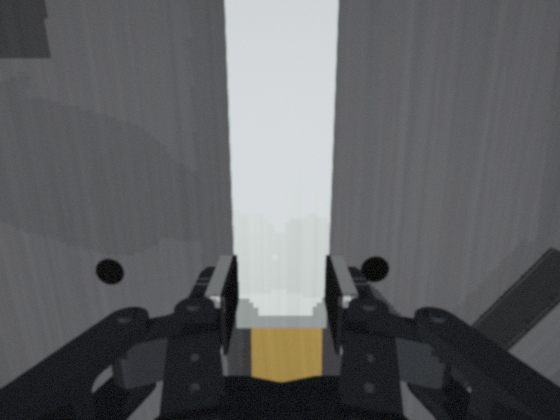

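Emit:
send_rows(
  delta_pos=[
    [0.002,-0.02,0.02],
    [0.002,-0.035,0.013],
    [0.001,-0.04,0],
    [0,-0.04,0],
    [0,0,0],
  ],
  angular=[
    [0,0,0],
    [0,0,0],
    [0,0,0],
    [0,0,0],
    [0,0,0],
  ],
)

```text
clock: 35.77
position: [0.5709, 0.0775, 0.0502]
ee_rot: [-0.001, 1.0, -0.005, -0.001]
contact_force: [0.2, 0.4, -0.5]
width: 0.0364
```

Emit:
send_rows(
  delta_pos=[
    [0,-0.04,0],
    [0,-0.04,0],
    [0,-0.025,0],
    [0,0,0],
  ],
  angular=[
    [0,0,0],
    [0,0,0],
    [0,0,0],
    [0,0,0],
  ],
)

```text
clock: 36.1
position: [0.5718, 0.1183, 0.0506]
ee_rot: [-0.0, 1.0, -0.004, -0.0]
contact_force: [-0.6, 0.4, -1.9]
width: 0.0366
```

Emit:
send_rows(
  delta_pos=[
    [-0.001,-0.006,0.003],
    [0,-0.006,0.003],
    [0,-0.006,0],
    [0,0,0],
  ],
  angular=[
    [0,0,0],
    [0,0,0],
    [0,0,0],
    [0,0,0],
  ],
)

```text
clock: 36.43
position: [0.5717, 0.1234, 0.0483]
ee_rot: [-0.0, 1.0, -0.006, -0.0]
contact_force: [-0.6, 0.8, -0.4]
width: 0.0367
```

Emit:
send_rows(
  delta_pos=[
    [0,-0.005,0],
    [0,-0.005,0],
    [0,0,0],
  ],
  angular=[
    [0,0,0],
    [0,0,0],
    [0,0,0],
  ],
)

```text
clock: 36.68
position: [0.5719, 0.1265, 0.0485]
ee_rot: [0.001, 1.0, -0.005, 0.0]
contact_force: [0.5, -4.4, -0.5]
width: 0.0365
```

Emit:
send_rows(
  delta_pos=[
    [0,-0.003,0.002],
    [0,0,0.002],
    [0,0,0.001],
    [0,0,0],
  ],
  angular=[
    [0,0,0],
    [0,0,0],
    [0,0,0],
    [0,0,0],
  ],
)

```text
clock: 37.02
position: [0.5719, 0.1266, 0.0475]
ee_rot: [0.002, 1.0, -0.005, 0.0]
contact_force: [-1.6, -8.5, 5.8]
width: 0.0365
```

Emit:
send_rows(
  delta_pos=[
    [0,0,0],
    [0,0,0],
    [0,0,0],
  ],
  angular=[
    [0,0,0],
    [0,0,0],
    [0,0,0],
  ],
  hand=56,
)

```text
clock: 37.27
position: [0.5721, 0.1292, 0.0466]
ee_rot: [-0.001, 1.0, -0.006, 0.0]
contact_force: [1.2, 0.5, -0.7]
width: 0.0563
```

```bash
python3 shot.py w24
```

```text
[0.5721 0.1292 0.0466] 0.0047 37.2667
```

View pics/w24.png

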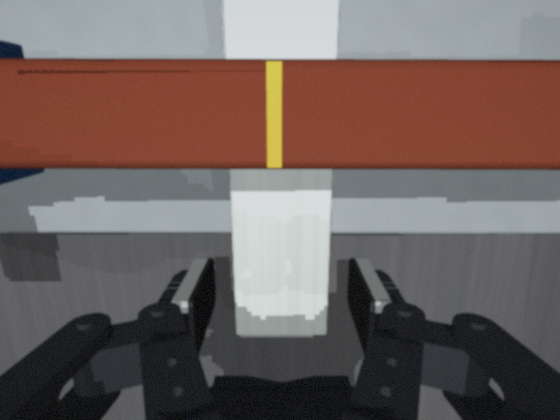

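Run:
```python
from h import *
for n in("w11","w24"):
    c=dict(manip.calibration("wrist")); c["camera_from_world"]=np.load(f"pics/{n}.npy")
    for nm,y,z in(("p2 end",.1017,.032),("p1 end",.1017,.026),("bar end",.0917,.02)): print(n,nm,proj(c,[.5708,y,z]).round(1))
a=cv2.imread("pics/w24.png")[170:350,215:350];b=cv2.imread("pics/w11.png")[170:350,215:350]
cv2.imwrite("pics/c6.png",cv2.resize(np.hstack([b,a]),None,fx=2.9,fy=2.9,interpolation=cv2.INTER_CUBIC))
```

```text
w11 p2 end [280.5 345.2]
w11 p1 end [280.5 336.3]
w11 bar end [280.7 347.1]
w24 p2 end [278.4 334.8]
w24 p1 end [278.5 326.7]
w24 bar end [278.8 337.4]
```

View pics/c6.png

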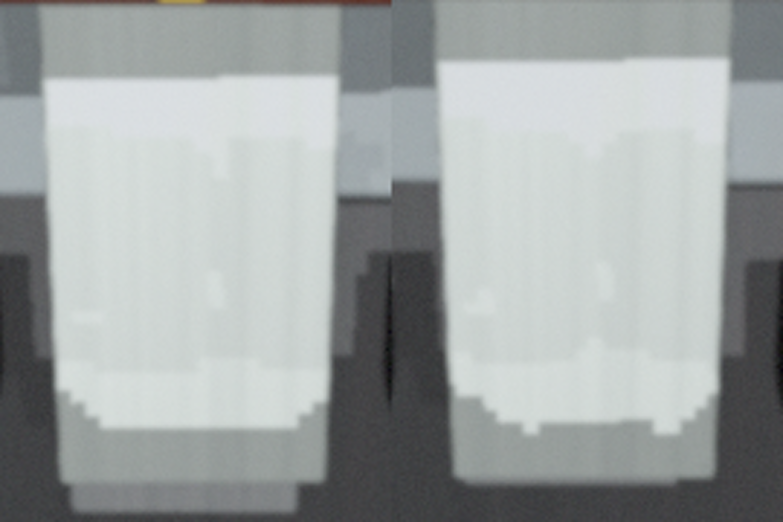

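The stack looks flush: packer 2's end is at row 335, as predicted, and packer 1 doesn't protrude. Dragging the wedge out may have moved packer 1 slightly, so I'll nudge both ends toward the stop with shut fingertips.

Emit:
send_rows(
  delta_pos=[
    [0,0,-0.05],
    [0,0.06,-0.02],
    [0,0.08,0],
    [0,0,0.02],
    [0,0,0],
  ],
  angular=[
    [0,0,0],
    [0,0,0],
    [0,0,0],
    [0,0,0],
    [0,0,0],
  ],
  hand=0,
  squeeze=30,
)

```text
clock: 37.73
position: [0.5706, 0.072, 0.0656]
ee_rot: [-0.0, 1.0, -0.007, -0.001]
contact_force: [-0.8, 0.8, -0.4]
width: 0.0
```

```bash
python3 plan.py .5708 .074 .0412 -0.6 3
```

```text
pos [0.5706 0.072  0.0656] yaw -0.76 F [-0.8  0.8 -0.4] w 0.0 clk 37.73
dist [ 0.0002  0.002  -0.0244] turn [-0.01  0.02 -0.04]
[[0.0, -0.002, 0.02], [0.0, -0.002, 0.02], [0.0, -0.002, 0.02]] [-0.0, 0.01, -0.01]
```

Emit:
send_rows(
  delta_pos=[
    [0,0,0.035],
    [0,0,0.024],
    [0,-0.01,0],
    [0,-0.01,0],
    [0,0,0],
  ],
  angular=[
    [0,0,0],
    [0,0,0],
    [0,0,0],
    [0,0,0],
    [0,0,0],
  ],
)

```text
clock: 38.15
position: [0.5714, 0.0822, 0.0429]
ee_rot: [-0.0, 1.0, -0.005, -0.0]
contact_force: [-0.0, 0.5, -0.4]
width: -0.0002
```

Emit:
send_rows(
  delta_pos=[
    [0,-0.01,0],
    [0,-0.01,0],
    [0,-0.008,0],
    [0,0,0],
  ],
  angular=[
    [0,0,0],
    [0,0,0],
    [0,0,0],
    [0,0,0],
  ],
)

```text
clock: 38.48
position: [0.5718, 0.0907, 0.0434]
ee_rot: [0.002, 1.0, -0.004, 0.0]
contact_force: [-0.8, -6.6, 0.9]
width: -0.0001
```

Emit:
send_rows(
  delta_pos=[
    [0,-0.004,0],
    [0,0,0],
    [0,0,0],
  ],
  angular=[
    [0,0,0],
    [0,0,0],
    [0,0,0],
  ],
)

```text
clock: 38.73
position: [0.5717, 0.0908, 0.0434]
ee_rot: [0.003, 1.0, -0.004, 0.0]
contact_force: [-0.6, -10.0, 2.3]
width: 0.0001
```

Emit:
send_rows(
  delta_pos=[
    [0,0.03,-0.01],
    [0,0.06,-0.08],
    [0,0.1,-0.08],
    [0,0.1,0],
    [0,0.1,0],
  ],
  angular=[
    [0,0,0],
    [0,0,0],
    [0,0,0],
    [0,0,0],
    [0,0,0],
  ],
  hand=60,
)

```text
clock: 39.15
position: [0.5714, -0.0561, 0.1077]
ee_rot: [0.0, 1.0, -0.005, 0.003]
contact_force: [0.9, -0.3, 0.1]
width: 0.0595
```

Emit:
send_rows(
  delta_pos=[
    [0,0.05,0],
    [0,0,0],
    [0,0,0],
  ],
  angular=[
    [0,0,0],
    [0,0,0],
    [0,0,0],
  ],
)

```text
clock: 39.4
position: [0.5697, -0.0759, 0.1054]
ee_rot: [-0.0, 1.0, -0.007, 0.0]
contact_force: [-0.3, 0.3, -0.3]
width: 0.0599
```

```bash
python3 shot.py w25; python3 plan.py .5696 -.0859 .0275 -.5 3
```

```text
[ 0.5697 -0.0759  0.1054] 0.0399 39.4
pos [ 0.5695 -0.0748  0.1051] yaw -0.71 F [-0.4  1.  -1.6] w 0.0597 clk 39.45
dist [ 0.0001 -0.0111 -0.0776] turn [-0.02 -0.   -0.04]
[[0.0, 0.009, 0.065], [0.0, 0.009, 0.065], [0.0, 0.009, 0.065]] [-0.01, -0.0, -0.01]
```

View pics/w25.png

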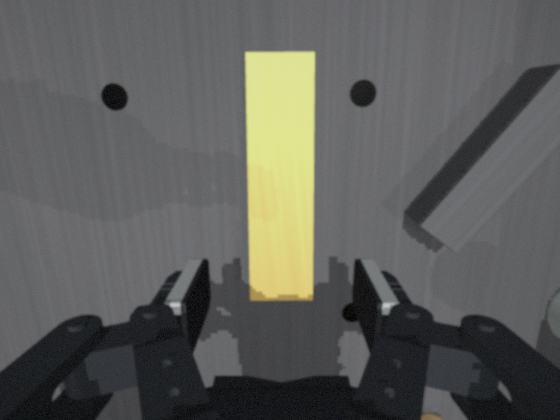

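Emit:
send_rows(
  delta_pos=[
    [0,0.012,0.07],
    [0,0.012,0.08],
    [0,0.003,0.045],
    [0,0,0],
    [0,0,0],
  ],
  angular=[
    [0,0,0],
    [0,0,0],
    [0,0,0],
    [0,0,0],
    [0,0,0],
  ],
)

```text
clock: 39.87
position: [0.5689, -0.0842, 0.0262]
ee_rot: [-0.001, 1.0, -0.005, -0.001]
contact_force: [0.5, 0.8, 0.7]
width: 0.0602
```

Emit:
send_rows(
  delta_pos=[
    [0,0,0],
    [0,0,0],
    [0,0,0],
    [0,0,0],
  ],
  angular=[
    [0,0,0],
    [0,0,0],
    [0,0,0],
    [0,0,0],
  ],
  hand=30,
  squeeze=80,
)

```text
clock: 40.2
position: [0.5708, -0.0853, 0.0291]
ee_rot: [0.0, 1.0, -0.005, 0.002]
contact_force: [0.3, 1.9, 7.7]
width: 0.0371
```

Emit:
send_rows(
  delta_pos=[
    [0,0,-0.02],
    [0,0,-0.06],
    [0,-0.03,-0.04],
    [0,-0.06,0],
    [0,0,0],
  ],
  angular=[
    [0,0,0],
    [0,0,0],
    [0,0,0],
    [0,0,0],
    [0,0,0],
  ],
)

```text
clock: 40.62
position: [0.5704, -0.047, 0.0769]
ee_rot: [-0.001, 1.0, -0.005, 0.001]
contact_force: [-0.3, 0.0, -1.9]
width: 0.0367
```

```bash
python3 shot.py w26; python3 plan.py .5698 .02 .065 -.6 3
```

```text
[ 0.5704 -0.047   0.0769] 0.0569 40.6167
pos [ 0.5699 -0.0483  0.0761] yaw -0.51 F [-0.1 -0.8 -1.7] w 0.0369 clk 40.67
dist [-0.0001  0.0683 -0.0111] turn [-0.   -0.02  0.02]
[[-0.001, -0.057, 0.009], [-0.001, -0.057, 0.009], [-0.001, -0.057, 0.009]] [-0.0, -0.01, 0.01]
```

View pics/w26.png

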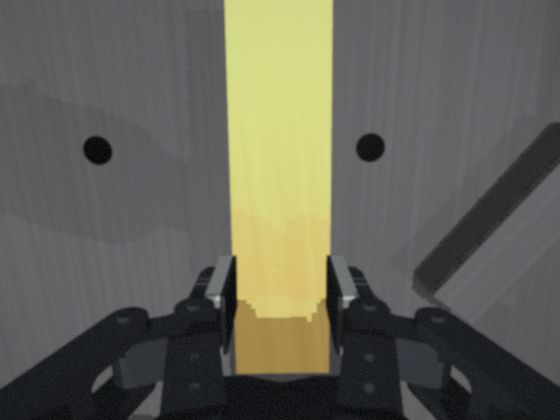

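Emit:
send_rows(
  delta_pos=[
    [0,-0.06,0.01],
    [0,-0.07,0.012],
    [0,-0.07,0.01],
    [0,-0.06,0],
    [0,0,0],
  ],
  angular=[
    [0,0,0],
    [0,0,0],
    [0,0,0],
    [0,0,0],
    [0,0,0],
  ],
)

```text
clock: 41.08
position: [0.5704, 0.0577, 0.0618]
ee_rot: [-0.001, 1.0, -0.004, -0.001]
contact_force: [0.4, -1.0, -1.3]
width: 0.0366
```

Emit:
send_rows(
  delta_pos=[
    [0,0,0],
    [0,0,0],
  ],
  angular=[
    [0,0,0],
    [0,0,0],
  ],
)

```text
clock: 41.25
position: [0.5711, 0.0536, 0.0621]
ee_rot: [0.0, 1.0, -0.005, 0.0]
contact_force: [0.1, 0.6, -2.2]
width: 0.0368
```

```bash
python3 shot.py w27; python3 plan.py .5703 .075 .0615 -.6 3;python3 -c "
from h import *
im=manip.get_image('side'); cv2.imwrite('pics/s3.png',cv2.resize(im[160:240,220:350],None,fx=6,fy=6,interpolation=cv2.INTER_CUBIC))"
```

```text
[0.5711 0.0536 0.0621] 0.0178 41.25
pos [0.5712 0.0533 0.0621] yaw -0.64 F [ 0.3  0.2 -2.6] w 0.0368 clk 41.3
dist [-0.0009  0.0217 -0.0006] turn [ 0.01 -0.   -0.01]
[[-0.001, -0.018, 0.001], [-0.001, -0.018, 0.001], [-0.001, -0.018, 0.001]] [0.0, -0.0, -0.0]
```

View pics/s3.png

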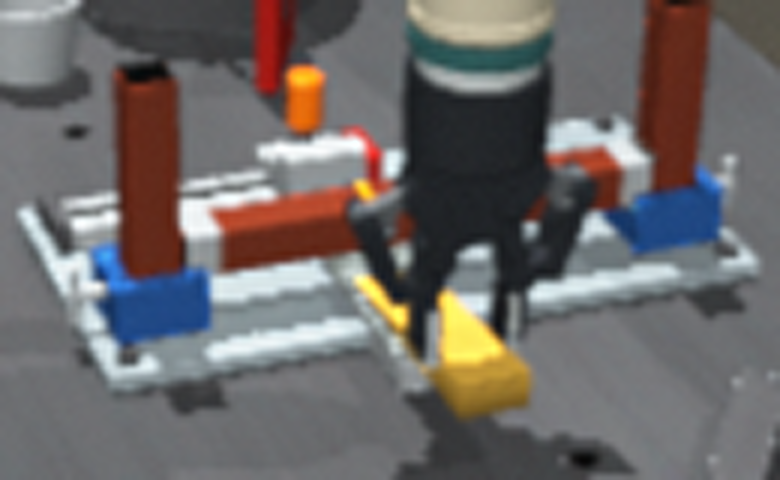

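View pics/w27.png

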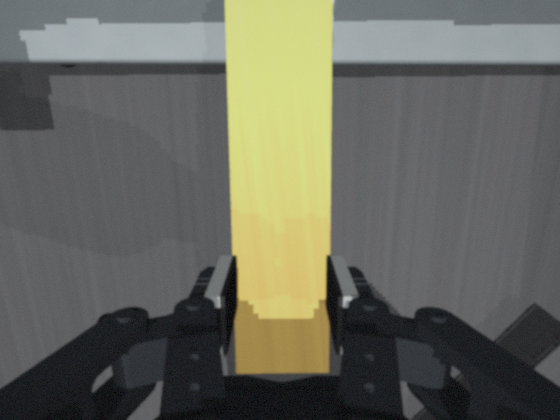

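Emit:
send_rows(
  delta_pos=[
    [-0.001,-0.03,0.001],
    [0,-0.03,0.001],
    [0,-0.03,0.001],
    [0,0,0],
  ],
  angular=[
    [0,0,0],
    [0,0,0],
    [0,0,0],
    [0,0,0],
  ],
)

```text
clock: 41.68
position: [0.5713, 0.0927, 0.0611]
ee_rot: [-0.001, 1.0, -0.005, 0.0]
contact_force: [-0.1, 0.7, -0.5]
width: 0.037
```

Emit:
send_rows(
  delta_pos=[
    [0,-0.01,0.002],
    [0,-0.01,0],
    [0,0,0],
  ],
  angular=[
    [0,0,0],
    [0,0,0],
    [0,0,0],
  ],
)

```text
clock: 41.93
position: [0.572, 0.0986, 0.0611]
ee_rot: [0.0, 1.0, -0.005, 0.001]
contact_force: [-0.9, -1.4, 4.9]
width: 0.0367
```

Emit:
send_rows(
  delta_pos=[
    [0,-0.006,-0.001],
    [0,-0.006,0],
    [0,0,0],
  ],
  angular=[
    [0,0,0],
    [0,0,0],
    [0,0,0],
  ],
)

```text
clock: 42.18
position: [0.5717, 0.103, 0.0611]
ee_rot: [0.0, 1.0, -0.005, 0.001]
contact_force: [-0.6, -1.7, 5.3]
width: 0.0366
```

Emit:
send_rows(
  delta_pos=[
    [0,-0.006,0],
    [0,-0.006,0],
    [0,0,0],
  ],
  angular=[
    [0,0,0],
    [0,0,0],
    [0,0,0],
  ],
)

```text
clock: 42.43
position: [0.5718, 0.1067, 0.0611]
ee_rot: [0.001, 1.0, -0.005, 0.001]
contact_force: [-0.9, -5.3, 6.0]
width: 0.0366
```

The wedge started bearing at y ≈ 0.104, as predicted. I'll keep pushing gradually.

Emit:
send_rows(
  delta_pos=[
    [0,-0.006,0],
    [0,-0.006,0],
    [0,0,0],
  ],
  angular=[
    [0,0,0],
    [0,0,0],
    [0,0,0],
  ],
)

```text
clock: 42.68
position: [0.5718, 0.11, 0.0611]
ee_rot: [0.003, 1.0, -0.004, 0.001]
contact_force: [-1.0, -9.3, 7.0]
width: 0.0364
```

Emit:
send_rows(
  delta_pos=[
    [0,-0.006,0],
    [0,-0.006,0],
    [0,0,0],
  ],
  angular=[
    [0,0,0],
    [0,0,0],
    [0,0,0],
  ],
)

```text
clock: 42.93
position: [0.5718, 0.1132, 0.0611]
ee_rot: [0.004, 1.0, -0.004, 0.0]
contact_force: [-0.1, -13.8, 6.2]
width: 0.0368
```

```bash
python3 shot.py w28; python3 avg.py 4; python3 -c "
from h import *
im=manip.get_image('side'); cv2.imwrite('pics/s4.png',cv2.resize(im[160:240,220:350],None,fx=6,fy=6,interpolation=cv2.INTER_CUBIC))
im=manip.get_image('top'); cv2.imwrite('pics/t4.png',im)"
```

```text
[0.5718 0.1132 0.0611] 0.0066 42.9333
[ 5.7181e+02  1.1324e+02  6.1050e+01  1.0000e-02 -1.4110e+01  6.2900e+00] [0.01 0.02 0.02 0.5  0.24 0.26] 43.1833
```

View pics/w28.png

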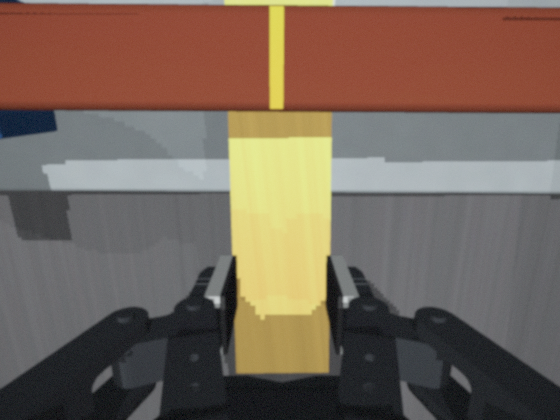

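View pics/s4.png

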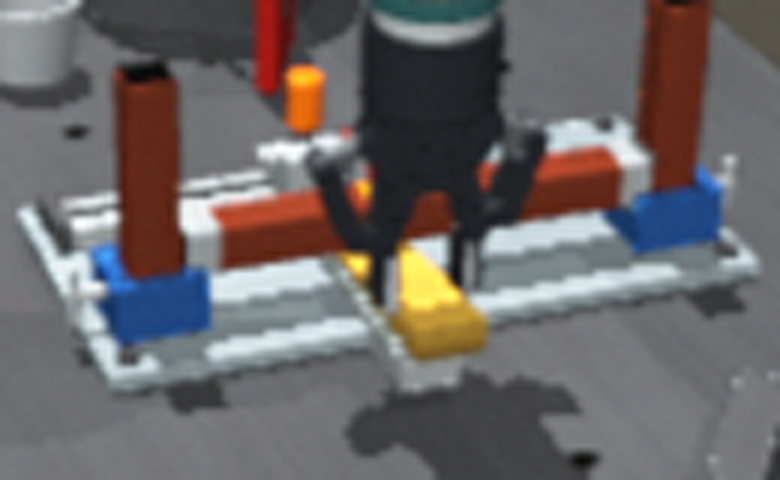

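View pics/t4.png

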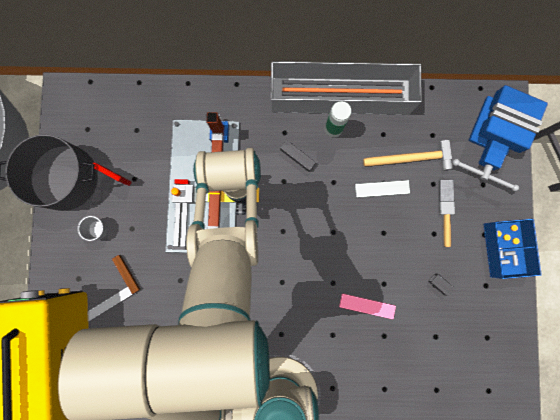

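The views show the wedge square under the rail at (228–332, 110–370). The stop is at its red block, top view (178,190). The spare packer is on the bench at (382,188) and the bystanders are unmoved. The push holds steady at 14 N, so I'm handing in.

```bash
python3 -c "
from rig import manip
print(manip.sign_off()); s=manip.get_state(); print(s['clock'],s['position'],s['contact_force'],s['width'])"
```

```text
the job is handed in; nothing more can be done
None
the job is handed in; nothing more can be done
```

The rail is supported on two packers and the wedge, and I handed the job in at about 43 s. The gripper still holds the wedge, pushing with a steady 14 N. The choice of two packers was a close call.

- **Stop:** I slid it by its grip to the end block. It took 14 N there without moving further.
- **Packers:** two are stacked on the bar. I nudged both ends toward the stop, and they held rigid at 10 N. The third packer is still on the bench.
- **One packer or two:** camera estimates of the gap disagreed, from 15 to 22 mm. Touching the rail with the fingertips, with the wedge in and then drawn back, gave about 18.5 mm.
    - With one packer, the wedge met the stop after lifting the rail only about 0.3 mm (about 3 N). It was not fully loose but not firm either.
    - I parked the wedge on the bench, added the second packer and started the wedge again.
- **Wedge:** it began to bear about 30 mm past the rail edge and went in about 9 mm more. That means roughly 1.2 mm of rail lift, under the 3 mm limit and well short of the stop. I worked the lift out from the wedge travel and did not measure it directly.
- **Last look:** stop still at its end, wedge straight, spare packer and the other bench items where they started.

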